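# Clear and peel the stuck top tray off a nest and hand it over

### The arm

A 6-joint arm with a two-finger parallel gripper is mounted at the origin on a cart in front of the work surface, level with it; the furniture and walls round the work are solid. World frame = base frame: x ahead of the robot, y to its left, z up, the work surface at z = 0. Lengths are in mm, angles in rad, forces in N, time in s.
With the tool pointing down it reaches from about 275 to 825 mm from the base axis. Payload 4.9 kg.
Tool frame: the origin (TCP) lies on the centre line of the jaws, within the pads' length; the fingertips stand 14 mm ahead of it and the grasp point (between the pads) lies 5 mm behind it; z points along the fingers, y is the direction in which the jaws open and shut (so a half turn about z gives the same grasp; the last joint's range is limited). The gripper opens to 85 mm and grips with 20 to 120 N. Pads are 22 mm wide; open, the fingers measure 114 mm over their backs; the gripper's body (76 mm by 85 mm) begins 54 mm behind the grasp point. The pads swing forward as they close: fully open they stand 13 mm farther back than shut.
Start: joints at [1.188, 0.326, -0.193, 1.052, 0, 1.437], TCP at [135.426, 533.084, 245.281] pointing down, gripper open.
Joint ranges: [-2.65, 2.65], [-0.97, 1.79], [-1.3, 1.35], [-1.93, 2.1], [-1.47, 1.37], [-3.14, 3.14]. Speed limits (rad/s): [2.57, 2.57, 3.14, 3.14, 3.14, 3.14].

### API

Orientations are given as a unit quaternion [w, x, y, z].
In Python, from workcell import bot, optics, ticket gives the robot as it stands.
- The arm moves only by the tool move_arm, never from a script. Its argument "deltas" is a list of rows, each an object of numbers: "tx", "ty", "tz": the shift along the tool's x, y, z each as a share of 0.3 m, from -1 to 1; "wx", "wy", "wz": the turn, a rotation vector about the tool's x, y, z each as a share of 180 degrees, from -1 to 1; "claw": the closure in counts, from 0 (fully open) to 255 (shut). A call has exactly 8 rows; each row is the pose to reach, as a shift and turn from the pose measured when the call began, along the tool's axes at that moment, turning the shorter way round; what a row does not reach only later rows make up. A row lasts 1/12 s, in which the tool goes at most 41.7 mm and 7.16 degrees, less where a joint would pass 70% of its speed; a pose out of reach is approached as far as the arm can. A call with a number of a shift or a turn outside -1 to 1 is refused whole. A call with a gripper value outside its range is refused whole. The fingers move at their own pace and stop on an object; the grip force is fixed at half the most. Time passes only in rows, so rows that repeat a pose let the fingers close, or fill a call up. It gives the time, the measured TCP pose, the force and the opening at its end, in the units of the state.
- bot.observe(): the state, without advancing time (a new reading comes with each control period).
- optics.read_camera(name): name is "scene" or "top"; returns a dict with "img" (400x640x3 uint8, red, green, blue), "K" (3x3 intrinsics, pixels), "R" (3x3) and "t" (3): a world point X has camera coordinates R X + t. Camera axes: x right, y down, z forward; pixel columns grow to the right and rows downward; lengths in mm; the calibration is good to about 2 mm. A picture is of the moment at which its call begins. There is no depth.
- ticket.close_job(): hands the job in, once; it reports no verdict.
The state is a dict: "clock": time; "joints": joint angles; "joint_velocities": joint speeds; "joint_efforts": joint torques, N m; "eef_pos": TCP position; "ee_rot": TCP orientation; "wrist_force": force on the tool from outside, world axes, zero at the start; "moment": the same for the moment, N m; "finger_gap": opening from 0.0 (shut) to 1.0 (fully open).
Only numpy, scipy, OpenCV 4.12 (cv2) and the standard library are available. Lean on these libraries where they do the work, as an engineer would, in place of code of your own. Each camera call takes 0.05 s, during which the arm holds its last target.

### The job

The top tray of the washed, nested stack is wanted, but a tube lies in it and its corners are stuck to the tray below. Gently lay the orange-capped tube in the groove on top of the two green-capped tubes in the grey cradle, parallel to them, as the third of a pyramid; then peel the top tray off by its blue tab, raising that corner first while the opposite corner stays down, so that the lower trays stay standing where they are and no bench item is knocked. Finish while still holding the tray by its tab, level and still, centred about 18 cm above the round black mat: do not put it down or let go.

Things in the scene. Friction and masses are not known exactly. Their poses are not given: they have to be found in the camera images.
- tube_mid (a point): Centre (half-way up, half-way along) of the loose orange-capped tube, a white cylinder 28 mm in diameter and 80 mm long, 40 g, lying on its side; its x axis runs along the tube to the cap. It starts on the floor of the top tray, along the tray's x axis, between two ribs 3 mm high; the tray's inside is 94 mm wide beside it, the walls rise 18 mm over that floor, so 4 mm above the tube's centre.
- tube: The same orange-capped tube; origin on its lower side, 14 mm from its axis.
- cradle: Grey plastic cradle, screwed down, 96 mm (x, along the tubes) by 68 mm; origin at its centre on the worktop. Two green-capped tubes lie in it side by side along its x axis between side walls 18 mm high and end walls 14 mm high. The cradle may stand left or right of the stack.
- saddle (a point): Where the centre of the third tube comes to rest: over the groove between the two green-capped tubes, 42 mm above the worktop at the cradle's centre; its x axis lies along the cradle's tubes.
- base_a_mid (a point): Centre of one loose green-capped tube in the cradle, 28 mm in diameter, 80 mm long, its axis 18 mm above the worktop.
- base_b_mid (a point): Centre of the other green-capped tube, the same size.
- nest: The lower trays of the stack: dark steel-grey, loose on the worktop, together about 0.7 kg, about 163 mm (x) by 127 mm (y), rim at 30 mm; origin at the centre of the underside. Jerking at the stuck top tray tips or drags it.
- nest_seat (a point): Centre of the inner floor of the lower trays, 15 mm above the worktop, on which the top tray stands with 2.5 mm play all round.
- tray: The top tray: lighter grey formed tray, about 0.12 kg, walls 136 mm (x) by 100 mm (y) outside and 21 mm high, rim flange 8 mm wide at the top; z is up when level. Near each of its four corners it sticks to the lower trays with about 1 N (black rubber strips press on its long walls) until that corner has risen about 6 to 8 mm. Peeling takes 2 to 5 N at the tab. The tray may slip round a little in the grip, so check that it is level before showing it.
- tray_mid (a point): Centre of the top tray's underside; axes as the tray's.
- tab (a point): Grip point on the blue upright tab at the tray's -x, +y corner: 72 mm along -x, 54 mm along +y and 42 mm up from the centre of the tray's underside. The tab is a plate 8 mm thick and 30 mm wide; it is pinched from above across its thickness. Its thickness runs along the diagonal direction from the tray frame's (-1,+1) to (+1,-1). It reaches from 18 mm (rim flange) to 56 mm above the underside, so it stands 35 mm above the rim. Axes as the tray's.
- tab_corner (a point): Underside of the tray at the corner below the tab (-68, +50, 0 mm in the tray frame).
- far_corner (a point): Underside of the tray at the opposite corner (+68, -50, 0 mm in the tray frame).
- mat_mid (a point): Centre of the top of the round black mat with a yellow ring, 100 mm in diameter, 3 mm thick, stuck to the worktop, left or right of the stack; the tray is shown above it.
- timer: White bench timer, 62 x 66 x 18 mm, loose, a bystander to leave alone; origin at the centre of its underside.
- stain_blue: Grey-blue bottle with a black cap, 63 mm in diameter, 156 mm high, loose, a bystander to leave alone; origin at the centre of its underside.

How it is judged (in metres and radians):
On the way, in this order (a step that is already met when the one before it is completed fails the run):
1. the orange-capped tube lies released in the groove on the two green-capped ones (x of tube_mid in the frame of cradle between -0.015 and 0.015 m and y of tube_mid in the frame of cradle between -0.006 and 0.006 m and z of tube_mid in the frame of cradle between 0.037 and 0.047 m and angle between the x axis of tube_mid and the x axis of cradle, either way round below 0.15 rad and z of base_a_mid in the frame of cradle between 0.014 and 0.022 m and z of base_b_mid in the frame of cradle between 0.014 and 0.022 m and contact force between tube and the fingers below 0.05 N), for 0.3 s.
2. the tab's corner of the top tray is raised while the opposite corner is still down (z of tab_corner in the frame of nest_seat above 0.014 m and z of far_corner in the frame of nest_seat below 0.007 m), for 0.1 s.
At the end, for the whole second after the job is handed in: Tube rests on the two green-capped ones (15 mm along, 6 mm across, 0.15 rad); tray held in the fingers, still, level within 0.25 rad, underside 12 to 26 cm above the worktop, centre within 5 cm of the mat's; lower trays upright within 3 cm of their start (x of tube_mid in the frame of cradle between -0.015 and 0.015 m and y of tube_mid in the frame of cradle between -0.006 and 0.006 m and z of tube_mid in the frame of cradle between 0.037 and 0.047 m and angle between the x axis of tube_mid and the x axis of cradle, either way round below 0.15 rad and z of base_a_mid in the frame of cradle between 0.014 and 0.022 m and z of base_b_mid in the frame of cradle between 0.014 and 0.022 m and horizontal distance between tray_mid and mat_mid below 0.05 m and height (world z) of tray_mid between 0.12 and 0.26 m and angle between tray's own z axis and vertical below 0.25 rad and linear speed of tray below 0.03 m/s and contact force between tray and the fingers above 1 N and contact force between tray and nest below 0.05 N and distance of nest from where it was at the start of the episode below 0.03 m and angle between nest's own z axis and vertical below 0.05 rad); the arm keeps its last pose, push and grip.
It fails at once if the lower trays are lifted, tipped or shoved along (height (world z) of nest_seat above 0.027 m or angle between nest's own z axis and vertical above 0.12 rad or distance of nest from where it was at the start of the episode above 0.035 m).
It fails at once if the tube is dropped (contact force between tube and the fingers below 0.01 N and linear speed of tube above 0.5 m/s).
It fails at once if the timer or the blue-grey bottle is knocked (distance of any of timer, stain_blue from where it was at the start of the episode above 0.03 m or angle between stain_blue's own z axis and vertical above 0.4 rad).
It also fails if it takes over 51 s, if anything falls off the work surface, if the arm or the gripper's body presses on something with over 40 N, if the wrist force passes 120 N, or if a joint passes its speed limit or range.

## Working session

There is one attempt and no reset: what is moved stays moved. The work goes in short steps, Python scripts to look and compute and a tool call to move; the robot and the scene stay as the last step left them, time stands still between calls to the robot, and variables do not carry over. Pictures are saved under pics/ and viewed, and the job is handed in when it is done.

Besides the shell and the picture viewer there is one more tool, called after "Emit:" as a command line: name --argument value ..., lists and objects as JSON in quotes. move_arm: Moves the arm, as the interface text tells. Its arguments: {"type":"object","properties":{"deltas":{"type":"array","items":{"type":"object","properties":{"tx":{"type":"number","minimum":-1,"maximum":1},"ty":{"type":"number","minimum":-1,"maximum":1},"tz":{"type":"number","minimum":-1,"maximum":1},"wx":{"type":"number","minimum":-1,"maximum":1},"wy":{"type":"number","minimum":-1,"maximum":1},"wz":{"type":"number","minimum":-1,"maximum":1},"claw":{"type":"number"}}}}},"required":["deltas"]}

```bash
mkdir -p pics; python3 - <<'E'
from workcell import bot, optics, ticket
import cv2,numpy as np,pickle
s=bot.observe(); print(s)
for n in ["scene","top"]:
    d=optics.read_camera(n); pickle.dump(d,open(f"pics/{n}0.pkl","wb"))
    cv2.imwrite(f"pics/{n}0.png",d["img"][:,:,::-1]); print(n,d["K"],d["R"],d["t"])
E
```

```text
{'clock': 0.0, 'joints': array([ 1.18780731e+00,  3.26933265e-01, -1.93565971e-01,  1.05199264e+00,
        3.35184149e-05,  1.43658426e+00]), 'joint_velocities': array([ 1.43945899e-03, -7.45653689e-05, -1.19971470e-03,  5.90725688e-04,
       -5.94055217e-04,  1.15092534e-03]), 'joint_efforts': array([ 6.15490408e-04, -4.43396580e+01,  2.62440401e+01,  1.53520668e-02,
        7.87953263e-05,  8.19807326e-06]), 'eef_pos': array([135.20138699, 532.56320386, 244.51438757]), 'ee_rot': array([-2.33001865e-04,  1.24067925e-01,  9.92273365e-01, -8.15300510e-04]), 'wrist_force': array([-0.19124736, -0.01933107,  0.03656162]), 'moment': array([-0.04809129, -0.04702477,  0.01112738]), 'finger_gap': 1.0025343607820296}
scene [[515.86407877   0.         325.38162071]
 [  0.         515.86407877 198.66057305]
 [  0.           0.           1.        ]] [[ 0.63871103 -0.76936387  0.01128998]
 [-0.31203645 -0.27240303 -0.91018121]
 [ 0.70333596  0.57781989 -0.41405639]] [-404.24224548  209.37214392 1102.79433978]
top [[414.96785815   0.         323.94139127]
 [  0.         414.96785815 202.49922528]
 [  0.           0.           1.        ]] [[ 0.02750539 -0.9994489   0.01858355]
 [-0.99187005 -0.02959807 -0.12376496]
 [ 0.12424679 -0.01502826 -0.99213753]] [ -88.08951117  574.84313848 1224.10753215]
```

View pics/scene0.png

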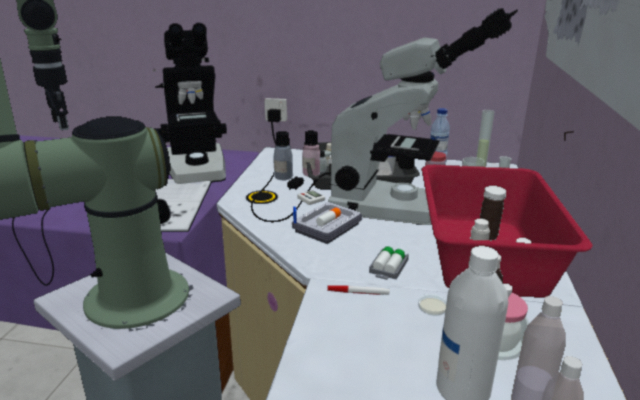

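View pics/top0.png

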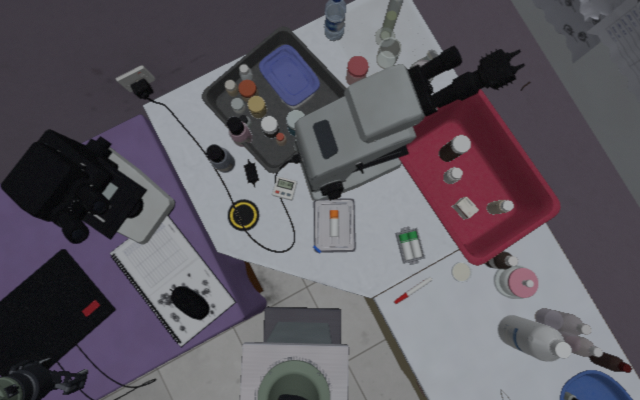

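```bash
python3 - <<'E'
import cv2
a=cv2.imread("pics/top0.png"); cv2.imwrite("pics/topc.png",cv2.resize(a[150:280,200:440],None,fx=3.33,fy=3.33,interpolation=cv2.INTER_CUBIC))
a=cv2.imread("pics/scene0.png"); cv2.imwrite("pics/scc.png",cv2.resize(a[120:290,230:430],None,fx=3.5,fy=3.5,interpolation=cv2.INTER_CUBIC))
E
```

```text
(no output)
```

View pics/topc.png

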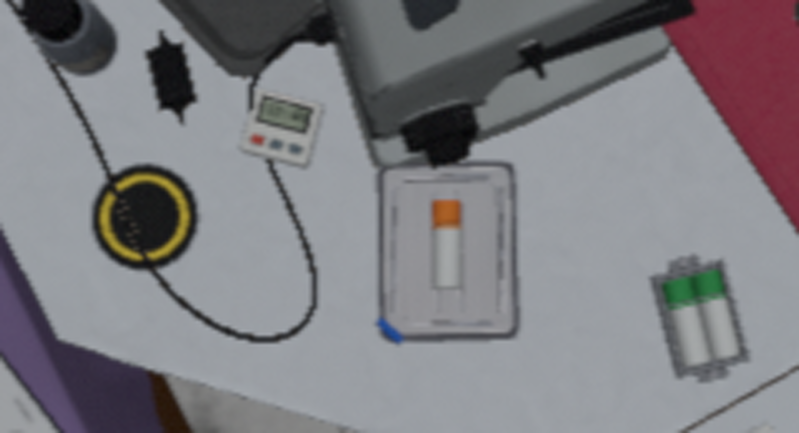

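View pics/scc.png

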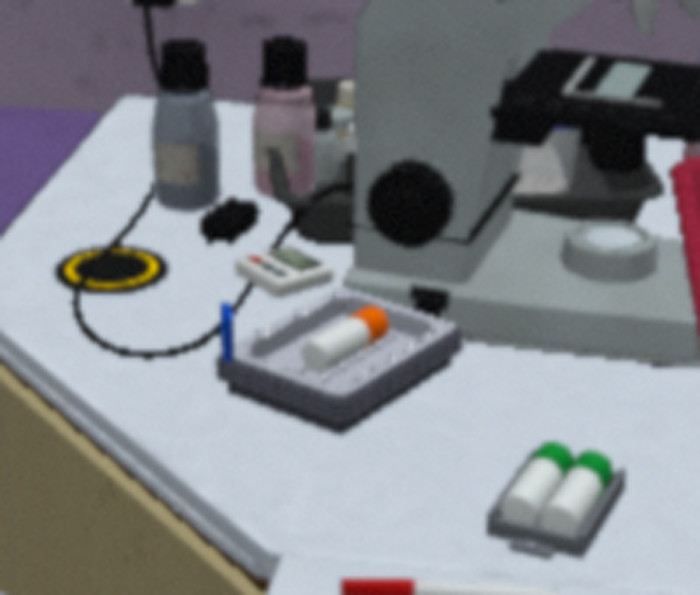

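```bash
cat > h.py <<'E'
import cv2,numpy as np,pickle
def ld(n): return pickle.load(open(f"pics/{n}.pkl","rb"))
def ray(d,u,v,z):
    C=-d["R"].T@d["t"]; r=d["R"].T@np.linalg.inv(d["K"])@np.array([u,v,1.]); return C+r*(z-C[2])/r[2]
def tri(d1,p1,d2,p2):
    A=[];b=[]
    for d,p in((d1,p1),(d2,p2)):
        C=-d["R"].T@d["t"]; r=d["R"].T@np.linalg.inv(d["K"])@np.array([*p,1.]); r/=np.linalg.norm(r)
        P=np.eye(3)-np.outer(r,r); A.append(P);b.append(P@C)
    X=np.linalg.lstsq(np.vstack(A),np.hstack(b),rcond=None)[0]; return X,[np.linalg.norm(a@X-bb) for a,bb in zip(A,b)]
def proj(d,X):
    c=d["R"]@np.asarray(X,float)+d["t"]; q=d["K"]@c; return q[:2]/q[2]
def blobs(d,lo,hi,mina=8,roi=None):
    h=cv2.cvtColor(d["img"],cv2.COLOR_RGB2HSV); m=cv2.inRange(h,np.array(lo),np.array(hi))
    if roi: 
        k=np.zeros_like(m); k[roi[1]:roi[3],roi[0]:roi[2]]=1; m=m*k
    n,l,st,c=cv2.connectedComponentsWithStats(m)
    return [(c[i].round(2),st[i].tolist()) for i in range(1,n) if st[i][4]>=mina],m,l
E
python3 - <<'E'
from h import *
np.set_printoptions(precision=1,suppress=True)
t=ld("top0");s=ld("scene0")
for d in(t,s): print("cam",-d["R"].T@d["t"])
for nm,lo,hi in(("or",(5,150,120),(20,255,255)),("gr",(45,100,60),(85,255,255)),("blue",(105,150,80),(125,255,255)),("yel",(22,130,120),(35,255,255))):
    for d,n in((t,"top"),(s,"sc")):
        for b in blobs(d,lo,hi)[0]: print(nm,n,b)
# tops: tube pixels
for roi,z,n in(((325,205,345,242),32,"tube"),((398,226,425,268),18,"cr")):
  pass
g=t["img"].astype(int)
print(g[215:245,334].tolist())
print(g[232,320:350].tolist())
E
```

```text
cam [ 420.5  -52.6 1287.3]
cam [-452.1 -891.2  651.7]
or top (array([333.5, 213.3]), [330, 210, 8, 8, 54])
or sc (array([336.6, 211.2]), [332, 208, 9, 9, 48])
gr top (array([407.7, 235.7]), [399, 231, 18, 10, 118])
gr sc (array([394.5, 251.1]), [383, 247, 22, 12, 97])
blue top (array([316.5, 249.1]), [314, 246, 6, 6, 16])
blue sc (array([441.3, 111.1]), [438, 110, 8, 4, 21])
blue sc (array([294.4, 214.6]), [293, 207, 3, 16, 34])
blue sc (array([450.9, 344.3]), [443, 335, 16, 18, 109])
yel top (array([249.1, 212.7]), [235, 203, 22, 25, 88])
yel top (array([233.7, 219. ]), [230, 209, 12, 19, 50])
yel sc (array([250.9, 195.6]), [249, 192, 7, 8, 21])
yel sc (array([271.3, 196.4]), [266, 192, 9, 9, 30])
yel sc (array([259.5, 201. ]), [256, 201, 8, 1, 8])
[[165, 93, 37], [150, 84, 35], [147, 100, 64], [164, 135, 113], [163, 163, 162], [163, 166, 167], [164, 167, 167], [162, 165, 166], [163, 166, 167], [164, 167, 167], [163, 166, 167], [163, 166, 167], [163, 166, 167], [163, 166, 167], [163, 166, 167], [162, 165, 166], [162, 165, 166], [162, 165, 165], [162, 165, 166], [162, 165, 165], [157, 159, 160], [128, 130, 132], [141, 141, 145], [142, 142, 146], [142, 143, 146], [142, 143, 147], [143, 143, 147], [143, 143, 147], [143, 143, 146], [144, 144, 148]]
[[145, 145, 149], [145, 145, 149], [145, 145, 149], [145, 145, 150], [145, 145, 149], [145, 145, 149], [145, 145, 149], [145, 145, 149], [144, 144, 148], [132, 132, 135], [125, 126, 128], [139, 142, 142], [154, 156, 157], [160, 163, 164], [162, 165, 165], [160, 162, 163], [152, 155, 156], [138, 141, 142], [126, 127, 129], [133, 134, 138], [143, 144, 147], [144, 144, 149], [144, 144, 148], [143, 143, 148], [141, 141, 146], [142, 142, 146], [142, 142, 145], [141, 141, 145], [138, 139, 143], [119, 119, 123]]
```

```bash
python3 - <<'E'
from h import *
np.set_printoptions(precision=1,suppress=True)
t=ld("top0");s=ld("scene0")
def up(d,roi,f=8):
    x0,y0,x1,y1=roi; a=cv2.resize(d["img"][y0:y1,x0:x1],None,fx=f,fy=f,interpolation=cv2.INTER_CUBIC); return a
def rect(m,roi,f=8):
    cs,_=cv2.findContours(m,cv2.RETR_EXTERNAL,cv2.CHAIN_APPROX_NONE); c=max(cs,key=cv2.contourArea)
    (p,sz,an)=cv2.minAreaRect(c); box=cv2.boxPoints((p,sz,an))
    return ((box+.5)/f-.5+np.array(roi[:2])), cv2.contourArea(c)/f/f
def show(m,n): cv2.imwrite(n,m)
def rep(box,z):
    P=np.array([ray(t,*b,z) for b in box])[:,:2]
    e=[P[1]-P[0],P[2]-P[1]]
    L=[np.linalg.norm(x) for x in e]; k=int(np.argmax(L)); 
    return P.mean(0),sorted(L),np.degrees(np.arctan2(e[k][1],e[k][0]))%180
roi=(322,203,346,243);a=up(t,roi);h=cv2.cvtColor(a,cv2.COLOR_RGB2HSV)
m=((a[:,:,1]>149)|(h[:,:,1]>90)).astype(np.uint8)*255
k=m
b,ar=rect(k,roi);print("tube",b,rep(b,35),ar)
roi=(394,222,430,270);a=up(t,roi);h=cv2.cvtColor(a,cv2.COLOR_RGB2HSV)
print("cr px",t["img"][250,395:428].tolist())
gm=((h[:,:,1]>90)&(h[:,:,0]>40)&(h[:,:,0]<90)).astype(np.uint8)*255
b,ar=rect(gm,roi);print("green",b,rep(b,22),ar)
dk=(a.max(2)<118).astype(np.uint8)*255
cv2.imwrite("pics/m1.png",np.hstack([a[:,:,::-1],cv2.merge([dk]*3)]))
for c in cv2.findContours(m,0,1)[0]: pass
b,ar=rect(cv2.morphologyEx(dk,cv2.MORPH_CLOSE,np.ones((9,9))),roi);print("cradle",b,rep(b,14),ar)
roi=(308,192,362,258);a=up(t,roi)
dk=(a.max(2)<112).astype(np.uint8)*255
cv2.imwrite("pics/m2.png",np.hstack([a[:,:,::-1],cv2.merge([dk]*3)]))
b=ray(t,316.5,249.1,71);print("tabtop",b)
print("tab tri",tri(t,(316.5,249.1),s,(294.4,214.6)))
E
```

```text
tube [[331.4 235.3]
 [331.6 218.4]
 [336.7 218.5]
 [336.5 235.3]] (array([ 504.1, -104.2]), [np.float64(15.571009911507625), np.float64(51.04744607445392)], np.float64(0.8178864239436566)) 80.6796875
cr px [[157, 160, 166], [156, 160, 166], [156, 160, 165], [152, 156, 160], [123, 127, 132], [88, 90, 94], [89, 91, 96], [96, 98, 101], [111, 113, 114], [132, 134, 135], [148, 151, 152], [158, 161, 162], [164, 166, 167], [164, 167, 167], [159, 162, 162], [148, 151, 151], [124, 126, 127], [107, 110, 111], [126, 128, 128], [142, 145, 146], [155, 158, 159], [162, 164, 165], [163, 166, 167], [161, 163, 164], [153, 156, 156], [125, 128, 128], [89, 91, 93], [95, 98, 102], [134, 138, 143], [152, 156, 161], [154, 158, 163], [154, 158, 163], [154, 158, 164]]
green [[398.2 234.6]
 [415.5 230. ]
 [417.6 237.9]
 [400.3 242.4]] (array([ 482.9, -331. ]), [np.float64(24.616548126376678), np.float64(55.12168930109749)], np.float64(106.29151817639013)) 120.53125
cradle [[393.7 230.3]
 [415.8 224.4]
 [425.4 260.3]
 [403.3 266.2]] (array([ 455.9, -337.8]), [np.float64(71.1495255167236), np.float64(112.82304004888752)], np.float64(15.075627558146095)) 726.6953125
tabtop [435.4 -53.1  71. ]
tab tri (array([436.7, -54.2,  50.4]), [np.float64(1.4731451013013217), np.float64(1.4731451013011128)])
```

View pics/m1.png

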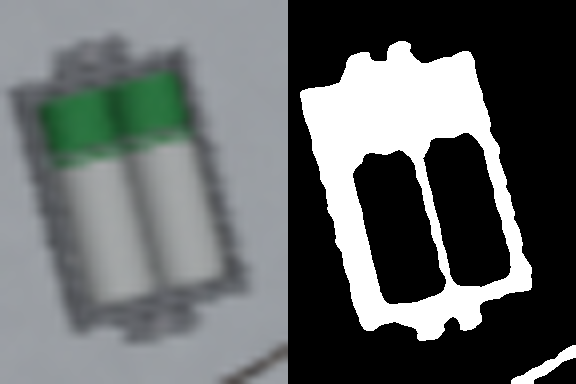

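View pics/m2.png

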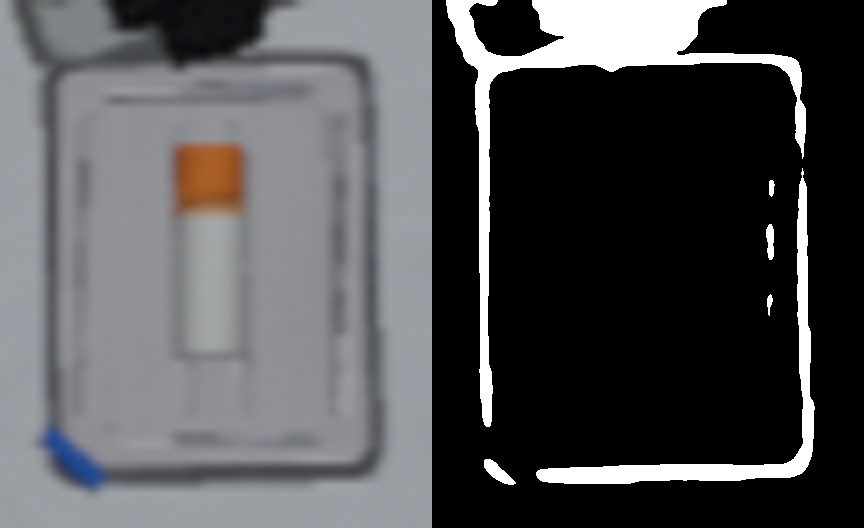

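```bash
python3 - <<'E'
from h import *
np.set_printoptions(precision=1,suppress=True)
t=ld("top0");s=ld("scene0")
U=lambda u,v,o: ((u+.5)/8-.5+o[0],(v+.5)/8-.5+o[1])
o=(308,192)
print("tube ends",ray(t,*U(209.5,147,o),32),ray(t,*U(210.5,356,o),32))
# rim outer corners from dark outlines (nest outer rim z=30)
L=[U(47,150,o),U(55,420,o)];R=[U(371,150,o),U(380,420,o)];T=[U(120,64,o),U(330,62,o)];B=[U(120,478,o),U(330,474,o)]
for n,l in zip("LRTB",(L,R,T,B)): print(n,[ray(t,*p,30)[:2] for p in l])
# tab top-edge: blob ends
print("tab ends",ray(t,*U(47,437,o),71),ray(t,*U(97,479,o),71))
o=(394,222)
# tube pair: green top corners & whites
for n,p in (("g tl",(40,106)),("g tr",(183,72)),("bot l",(85,305)),("bot r",(222,280)),("groove top",(112,95)),("groove bot",(152,290))):
    print(n,ray(t,*U(*p,o),18))
print("cradle corners",[ray(t,*U(*p,o),z)[:2] for p,z in (((12,90),18),((184,48),18),((246,288),18),((76,332),18))])
h=cv2.cvtColor(t["img"],cv2.COLOR_RGB2HSV)
m=cv2.inRange(h,(20,90,80),(38,255,255)); m[:, :225]=0;m[:,265:]=0;m[:195]=0;m[235:]=0
pts=cv2.findNonZero(m); e=cv2.minEnclosingCircle(pts); hull=cv2.convexHull(pts);el=cv2.fitEllipse(hull); print("mat",e,el,ray(t,*el[0],3))
print("knob",tri(t,(332,189),s,(347,178)))
print("scope base corner",ray(t,313,197,40), tri(t,(313.5,198),s,(230+350/3.5,120+285/3.5)))
print("bottle",tri(t,(216,153),s,(230+183/3.5,120+50/3.5)),"base",ray(s,230+185/3.5,120+200/3.5,0))
print("timer",ray(t,284.5,188,18))
for y in (0,): pass
E
```

```text
tube ends [ 555.8 -102.1   32. ] [ 476.5 -104.4   32. ]
L [array([553. , -40.4]), array([450.9, -46.5])]
R [array([ 556.7, -163.8]), array([ 454.3, -169.1])]
T [array([586.9, -67.2]), array([ 590. , -147.5])]
B [array([429.8, -71.6]), array([ 433.5, -150.6])]
tab ends [443.6 -44.   71. ] [428.9 -62.6  71. ]
g tl [ 486.6 -303.1   18. ]
g tr [ 501.1 -358.1   18. ]
bot l [ 411.5 -320.7   18. ]
bot r [ 422.4 -373.    18. ]
groove top [ 491.5 -330.8   18. ]
groove bot [ 417.9 -346.3   18. ]
cradle corners [array([ 492.4, -292.3]), array([ 510.4, -358.5]), array([ 419.6, -382.2]), array([ 401.2, -317.3])]
mat ((243.0, 215.0), 13.601571083068848) ((242.91921997070312, 214.75454711914062), (26.09758186340332, 26.9779109954834), 70.02503967285156) [535.6 177.7   3. ]
knob (array([608.6, -93.9, 112.2]), [np.float64(1.9311341220694536), np.float64(1.9311341220698615)])
scope base corner [592.5 -37.9  40. ] (array([594. , -43. ,  30.1]), [np.float64(4.751877349644541), np.float64(4.751877349645156)])
bottle (array([693.6, 234.4, 150.2]), [np.float64(0.8600054393194709), np.float64(0.8600054393193811)]) base [695.2 237.    0. ]
timer [621.   51.3  18. ]
```

```bash
cat > d.py <<'E'
import sys,numpy as np
from scipy.spatial.transform import Rotation as R
from workcell import bot
def q2R(q): return R.from_quat([q[1],q[2],q[3],q[0]])
def rep(target,yaw,tilt=None,pr=True):
    s=bot.observe(); R0=q2R(s["ee_rot"]); p=s["eef_pos"]
    ya=np.radians(yaw); y=np.array([np.cos(ya),np.sin(ya),0]);
    z=np.array([0,0,-1.]); x=np.cross(y,z); Rt=R.from_matrix(np.c_[x,y,z])
    if tilt is not None: Rt=R.from_rotvec(tilt)*Rt
    d=R0.inv().apply(np.array(target)-p)/300; w=(R0.inv()*Rt).as_rotvec()/np.pi
    if pr: print("d",d.round(4),"w",w.round(4))
    return d,w
def st():
    s=bot.observe(); M=q2R(s["ee_rot"]).as_matrix()
    print("t %.2f"%s["clock"],"p",s["eef_pos"].round(1),"ydir %.1f"%np.degrees(np.arctan2(M[1,1],M[0,1])),"z",M[:,2].round(3),"F",s["wrist_force"].round(2),"gap %.3f"%s["finger_gap"],"j",s["joints"].round(2))
if __name__=="__main__":
    np.set_printoptions(suppress=True)
    a=[float(x) for x in sys.argv[1:]]; st(); 
    if len(a)>3: rep(a[:3],a[3])
E
python3 d.py 330 215 245 88; python3 d.py 516 -103 150 91.7
```

```text
t 0.10 p [135.2 532.6 244.6] ydir 75.7 z [-0.001 -0.001 -1.   ] F [-0.67 -0.06  0.08] gap 0.998 j [ 1.19  0.33 -0.19  1.05  0.    1.44]
d [-0.8899 -0.8663 -0.0003] w [-0.0005 -0.0001 -0.0681]
t 0.10 p [135.2 532.6 244.6] ydir 75.7 z [-0.001 -0.001 -1.   ] F [-0.67 -0.06  0.08] gap 0.998 j [ 1.19  0.33 -0.19  1.05  0.    1.44]
d [-1.7519 -1.7405  0.3175] w [-0.0005 -0.0001 -0.0886]
```

Emit:
move_arm --deltas '[{"tx": -0.8, "ty": -0.78, "wz": -0.06, "claw": 105}, {"tx": -0.8, "ty": -0.78, "wz": -0.06, "claw": 105}, {"tx": -0.8, "ty": -0.78, "wz": -0.06, "claw": 105}, {"tx": -0.8, "ty": -0.78, "wz": -0.06, "claw": 105}, {"tx": -0.8, "ty": -0.78, "wz": -0.06, "claw": 105}, {"tx": -0.8, "ty": -0.78, "wz": -0.06, "claw": 105}, {"tx": -0.8, "ty": -0.78, "wz": -0.06, "claw": 105}, {"tx": -0.8, "ty": -0.78, "wz": -0.06, "claw": 105}]'

```text
validation failed for argument at $.de...
```

```bash
python3 d.py 516 -103 150 91.7
```

```text
t 0.10 p [135.2 532.6 244.6] ydir 75.7 z [-0.001 -0.001 -1.   ] F [-0.67 -0.06  0.08] gap 0.998 j [ 1.19  0.33 -0.19  1.05  0.    1.44]
d [-1.7519 -1.7405  0.3175] w [-0.0005 -0.0001 -0.0886]
```

Emit:
move_arm --deltas '[{"tx": -0.8, "ty": -0.78, "tz": 0, "wx": 0, "wy": 0, "wz": -0.06, "claw": 105}, {"tx": -0.8, "ty": -0.78, "tz": 0, "wx": 0, "wy": 0, "wz": -0.06, "claw": 105}, {"tx": -0.8, "ty": -0.78, "tz": 0, "wx": 0, "wy": 0, "wz": -0.06, "claw": 105}, {"tx": -0.8, "ty": -0.78, "tz": 0, "wx": 0, "wy": 0, "wz": -0.06, "claw": 105}, {"tx": -0.8, "ty": -0.78, "tz": 0, "wx": 0, "wy": 0, "wz": -0.06, "claw": 105}, {"tx": -0.8, "ty": -0.78, "tz": 0, "wx": 0, "wy": 0, "wz": -0.06, "claw": 105}, {"tx": -0.8, "ty": -0.78, "tz": 0, "wx": 0, "wy": 0, "wz": -0.06, "claw": 105}, {"tx": -0.8, "ty": -0.78, "tz": 0, "wx": 0, "wy": 0, "wz": -0.06, "claw": 105}]'

```text
clock: 0.77
eef_pos: [308.7, 247.8, 244.8]
ee_rot: [-0.0, 0.03, 1.0, -0.001]
wrist_force: [1.6, -0.5, -0.4]
finger_gap: 0.588
```

```bash
python3 d.py 516 -103 150 91.7
```

```text
t 0.77 p [308.7 247.8 244.8] ydir 86.6 z [-0.001 -0.002 -1.   ] F [ 1.58 -0.5  -0.36] gap 0.588 j [ 0.49  0.04 -0.55  0.98 -0.    0.55]
d [-0.7598 -1.1257  0.3173] w [-0.0005 -0.0002 -0.0284]
```

Emit:
move_arm --deltas '[{"tx": -0.64, "ty": -0.95, "tz": 0, "wx": 0, "wy": 0, "wz": -0.028, "claw": 105}, {"tx": -0.64, "ty": -0.95, "tz": 0, "wx": 0, "wy": 0, "wz": -0.028, "claw": 105}, {"tx": -0.64, "ty": -0.95, "tz": 0, "wx": 0, "wy": 0, "wz": -0.028, "claw": 105}, {"tx": -0.64, "ty": -0.95, "tz": 0, "wx": 0, "wy": 0, "wz": -0.028, "claw": 105}, {"tx": -0.64, "ty": -0.95, "tz": 0, "wx": 0, "wy": 0, "wz": -0.028, "claw": 105}, {"tx": -0.64, "ty": -0.95, "tz": 0, "wx": 0, "wy": 0, "wz": -0.028, "claw": 105}, {"tx": -0.64, "ty": -0.95, "tz": 0, "wx": 0, "wy": 0, "wz": -0.028, "claw": 105}, {"tx": -0.64, "ty": -0.95, "tz": 0, "wx": 0, "wy": 0, "wz": -0.028, "claw": 105}]'

```text
clock: 1.43
eef_pos: [476.3, -37.6, 244.9]
ee_rot: [-0.0, -0.014, 1.0, -0.001]
wrist_force: [1.3, 1.7, 0.2]
finger_gap: 0.583
```

```bash
python3 d.py 516 -103 110 91.7
```

```text
t 1.43 p [476.3 -37.6 244.9] ydir 91.6 z [-0.001 -0.001 -1.   ] F [1.32 1.69 0.2 ] gap 0.583 j [-0.23  0.19 -0.37  1.01 -0.   -0.26]
d [-0.1268 -0.2212  0.4498] w [-0.0004 -0.0003 -0.0006]
```

Emit:
move_arm --deltas '[{"tx": -0.127, "ty": -0.221, "tz": 0.05, "wx": 0, "wy": 0, "wz": 0, "claw": 105}, {"tx": -0.127, "ty": -0.221, "tz": 0.1, "wx": 0, "wy": 0, "wz": 0, "claw": 105}, {"tx": -0.127, "ty": -0.221, "tz": 0.2, "wx": 0, "wy": 0, "wz": 0, "claw": 105}, {"tx": -0.127, "ty": -0.221, "tz": 0.32, "wx": 0, "wy": 0, "wz": 0, "claw": 105}, {"tx": -0.127, "ty": -0.221, "tz": 0.42, "wx": 0, "wy": 0, "wz": 0, "claw": 105}, {"tx": -0.127, "ty": -0.221, "tz": 0.48, "wx": 0, "wy": 0, "wz": 0, "claw": 105}, {"tx": -0.127, "ty": -0.221, "tz": 0.5, "wx": 0, "wy": 0, "wz": 0, "claw": 105}, {"tx": -0.127, "ty": -0.221, "tz": 0.5, "wx": 0, "wy": 0, "wz": 0, "claw": 105}]'

```text
clock: 2.1
eef_pos: [514.5, -102.5, 93.2]
ee_rot: [-0.002, -0.014, 1.0, 0.0]
wrist_force: [-0.3, 0.3, -0.1]
finger_gap: 0.587
```

```bash
python3 - <<'E'
from workcell import optics
import cv2,numpy as np,pickle
L=[]
for n,r in(("scene",(240,100,420,280)),("top",(250,150,430,290))):
    d=optics.read_camera(n); pickle.dump(d,open(f"pics/{n}1.pkl","wb"))
    L.append(cv2.resize(d["img"][r[1]:r[3],r[0]:r[2],::-1],(400,400 if n=="scene" else 311),interpolation=cv2.INTER_CUBIC))
L[1]=cv2.copyMakeBorder(L[1],0,89,0,0,0)
cv2.imwrite("pics/v1.png",np.hstack(L))
E
python3 d.py 516 -103 37 91.7
```

```text
t 2.20 p [ 516.7 -103.1   95.8] ydir 91.6 z [ 0.    -0.002 -1.   ] F [-0.19  0.03  0.15] gap 0.591 j [-0.34  0.44 -0.45  0.68 -0.   -0.36]
d [0.0023 0.0008 0.196 ] w [-0.0005  0.     -0.0006]
```

View pics/v1.png

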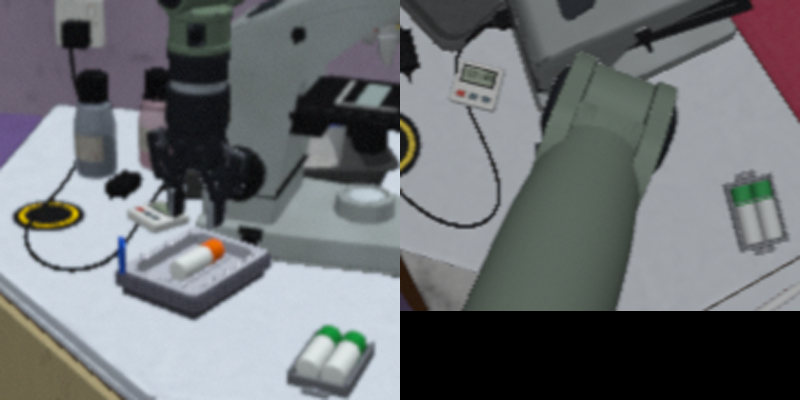

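Emit:
move_arm --deltas '[{"tx": 0.002, "ty": 0.001, "tz": 0.05, "wx": 0, "wy": 0, "wz": 0, "claw": 105}, {"tx": 0.002, "ty": 0.001, "tz": 0.1, "wx": 0, "wy": 0, "wz": 0, "claw": 105}, {"tx": 0.002, "ty": 0.001, "tz": 0.14, "wx": 0, "wy": 0, "wz": 0, "claw": 105}, {"tx": 0.002, "ty": 0.001, "tz": 0.17, "wx": 0, "wy": 0, "wz": 0, "claw": 105}, {"tx": 0.002, "ty": 0.001, "tz": 0.185, "wx": 0, "wy": 0, "wz": 0, "claw": 105}, {"tx": 0.002, "ty": 0.001, "tz": 0.193, "wx": 0, "wy": 0, "wz": 0, "claw": 105}, {"tx": 0.002, "ty": 0.001, "tz": 0.196, "wx": 0, "wy": 0, "wz": 0, "claw": 105}, {"tx": 0.002, "ty": 0.001, "tz": 0.196, "wx": 0, "wy": 0, "wz": 0, "claw": 105}]'

```text
clock: 2.87
eef_pos: [516.5, -103.0, 37.5]
ee_rot: [0.0, -0.014, 1.0, -0.001]
wrist_force: [-0.4, -0.8, 0.5]
finger_gap: 0.589
```

```bash
python3 - <<'E'
from workcell import optics
import cv2
d=optics.read_camera("scene")
cv2.imwrite("pics/v2.png",cv2.resize(d["img"][160:250,280:380,::-1],None,fx=6,fy=6,interpolation=cv2.INTER_CUBIC))
E
python3 d.py 516 -103 37 91.7
```

```text
t 2.92 p [ 516.6 -103.1   37.6] ydir 91.6 z [ 0.001 -0.002 -1.   ] F [-0.07 -0.65  0.42] gap 0.586 j [-0.34  0.52 -0.51  0.54 -0.   -0.36]
d [0.0019 0.0003 0.0019] w [-0.0006  0.0003 -0.0006]
```

View pics/v2.png

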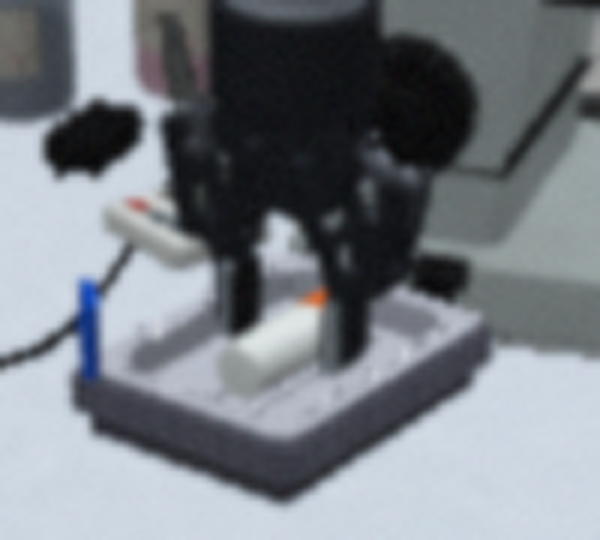

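Emit:
move_arm --deltas '[{"tx": 0, "ty": 0, "tz": 0, "wx": 0, "wy": 0, "wz": 0, "claw": 140}, {"tx": 0, "ty": 0, "tz": 0, "wx": 0, "wy": 0, "wz": 0, "claw": 155}, {"tx": 0, "ty": 0, "tz": 0, "wx": 0, "wy": 0, "wz": 0, "claw": 170}, {"tx": 0, "ty": 0, "tz": 0, "wx": 0, "wy": 0, "wz": 0, "claw": 185}, {"tx": 0, "ty": 0, "tz": 0, "wx": 0, "wy": 0, "wz": 0, "claw": 220}, {"tx": 0, "ty": 0, "tz": 0, "wx": 0, "wy": 0, "wz": 0, "claw": 255}, {"tx": 0, "ty": 0, "tz": 0, "wx": 0, "wy": 0, "wz": 0, "claw": 255}, {"tx": 0, "ty": 0, "tz": 0, "wx": 0, "wy": 0, "wz": 0, "claw": 255}]'

```text
clock: 3.58
eef_pos: [517.0, -103.8, 38.4]
ee_rot: [0.001, -0.014, 1.0, -0.002]
wrist_force: [-0.4, -2.0, 5.0]
finger_gap: 0.305
```

Emit:
move_arm --deltas '[{"tx": 0, "ty": 0, "tz": -0.02, "wx": 0, "wy": 0, "wz": 0, "claw": 255}, {"tx": 0, "ty": 0, "tz": -0.06, "wx": 0, "wy": 0, "wz": 0, "claw": 255}, {"tx": 0, "ty": 0, "tz": -0.12, "wx": 0, "wy": 0, "wz": 0, "claw": 255}, {"tx": 0, "ty": 0, "tz": -0.18, "wx": 0, "wy": 0, "wz": 0, "claw": 255}, {"tx": 0, "ty": 0, "tz": -0.24, "wx": 0, "wy": 0, "wz": 0, "claw": 255}, {"tx": 0, "ty": 0, "tz": -0.28, "wx": 0, "wy": 0, "wz": 0, "claw": 255}, {"tx": 0, "ty": 0, "tz": -0.3, "wx": 0, "wy": 0, "wz": 0, "claw": 255}, {"tx": 0, "ty": 0, "tz": -0.3, "wx": 0, "wy": 0, "wz": 0, "claw": 255}]'

```text
clock: 4.25
eef_pos: [517.9, -103.7, 130.0]
ee_rot: [0.002, -0.014, 1.0, -0.002]
wrist_force: [0.1, 0.3, -0.8]
finger_gap: 0.301
```

```bash
python3 - <<'E'
from workcell import optics
import cv2,pickle
d=optics.read_camera("scene");pickle.dump(d,open("pics/s3.pkl","wb"))
cv2.imwrite("pics/v3.png",cv2.resize(d["img"][130:250,270,None].repeat(1,1) if 0 else d["img"][130:240,270:400,::-1],None,fx=6,fy=5,interpolation=cv2.INTER_CUBIC))
E
python3 d.py 456 -338 130 105.1
```

```text
t 4.30 p [ 517.2 -103.5  128.9] ydir 91.6 z [ 0.003 -0.004 -1.   ] F [-0.11  0.93 -0.69] gap 0.302 j [-0.34  0.39 -0.42  0.75 -0.   -0.36]
d [ 0.2256 -0.7757 -0.0014] w [-0.0013  0.0008 -0.0751]
```

View pics/v3.png

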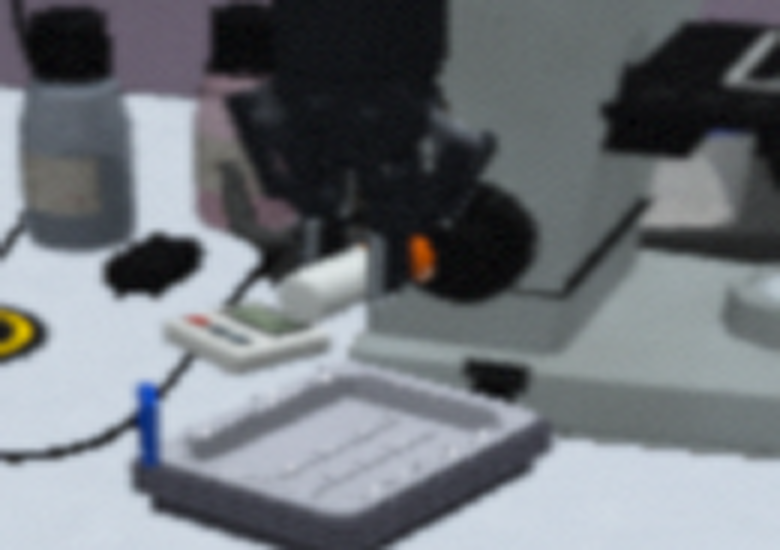

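Emit:
move_arm --deltas '[{"tx": 0.02, "ty": -0.07, "tz": 0, "wx": 0, "wy": 0, "wz": -0.01, "claw": 255}, {"tx": 0.06, "ty": -0.19, "tz": 0, "wx": 0, "wy": 0, "wz": -0.02, "claw": 255}, {"tx": 0.09, "ty": -0.31, "tz": 0, "wx": 0, "wy": 0, "wz": -0.03, "claw": 255}, {"tx": 0.125, "ty": -0.43, "tz": 0, "wx": 0, "wy": 0, "wz": -0.045, "claw": 255}, {"tx": 0.16, "ty": -0.55, "tz": 0, "wx": 0, "wy": 0, "wz": -0.06, "claw": 255}, {"tx": 0.195, "ty": -0.67, "tz": 0, "wx": 0, "wy": 0, "wz": -0.07, "claw": 255}, {"tx": 0.22, "ty": -0.75, "tz": 0, "wx": 0, "wy": 0, "wz": -0.075, "claw": 255}, {"tx": 0.226, "ty": -0.776, "tz": 0, "wx": 0, "wy": 0, "wz": -0.075, "claw": 255}]'

```text
clock: 4.97
eef_pos: [454.3, -341.5, 128.4]
ee_rot: [0.001, -0.129, 0.992, -0.002]
wrist_force: [0.5, -0.1, -1.0]
finger_gap: 0.299
```

Emit:
move_arm --deltas '[{"tx": 0, "ty": 0, "tz": 0, "wx": 0, "wy": 0, "wz": 0, "claw": 255}, {"tx": 0, "ty": 0, "tz": 0.02, "wx": 0, "wy": 0, "wz": 0, "claw": 255}, {"tx": 0, "ty": 0, "tz": 0.05, "wx": 0, "wy": 0, "wz": 0, "claw": 255}, {"tx": 0, "ty": 0, "tz": 0.1, "wx": 0, "wy": 0, "wz": 0, "claw": 255}, {"tx": 0, "ty": 0, "tz": 0.15, "wx": 0, "wy": 0, "wz": 0, "claw": 255}, {"tx": 0, "ty": 0, "tz": 0.18, "wx": 0, "wy": 0, "wz": 0, "claw": 255}, {"tx": 0, "ty": 0, "tz": 0.19, "wx": 0, "wy": 0, "wz": 0, "claw": 255}, {"tx": 0, "ty": 0, "tz": 0.19, "wx": 0, "wy": 0, "wz": 0, "claw": 255}]'

```text
clock: 5.63
eef_pos: [454.1, -340.1, 70.1]
ee_rot: [-0.0, -0.13, 0.992, -0.001]
wrist_force: [-0.6, 0.9, -0.1]
finger_gap: 0.301
```

```bash
python3 - <<'E'
from workcell import optics
import cv2,pickle
d=optics.read_camera("scene");pickle.dump(d,open("pics/s4.pkl","wb"))
cv2.imwrite("pics/v4.png",cv2.resize(d["img"][200:290,340:440,::-1],None,fx=6,fy=6,interpolation=cv2.INTER_CUBIC))
E
python3 d.py 456 -338 48.4 105.1
```

```text
t 5.68 p [ 454.5 -340.8   71. ] ydir 104.9 z [ 0.001 -0.003 -1.   ] F [-0.06 -0.62  0.22] gap 0.299 j [-0.77  0.53 -0.37  0.67 -0.   -1.03]
d [-0.0072  0.008   0.0753] w [-0.0011  0.0001 -0.001 ]
```

View pics/v4.png

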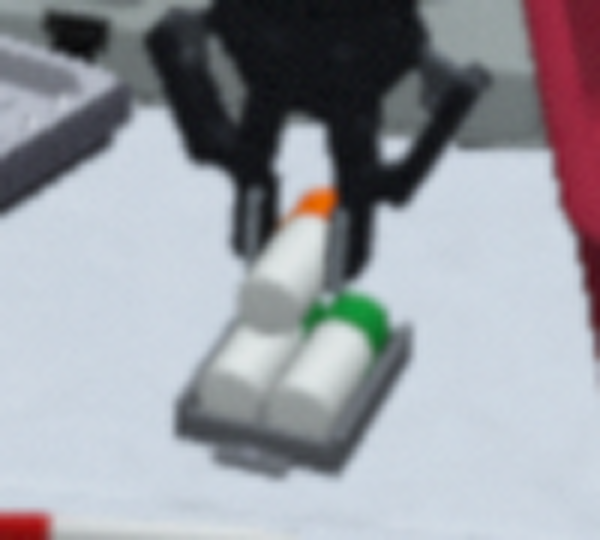

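```bash
python3 - <<'E'
from h import *
d=ld("s4");t=ld("top0")
U=lambda u,v:((u+.5)/6-.5+340,(v+.5)/6-.5+200)
a=np.radians(15.1);ex=np.array([np.cos(a),np.sin(a)]);ey=np.array([-ex[1],ex[0]])
for n,p,z in(("bl",(232,385),18),("br",(301,402),18),("up",(268,305),64.6)):
    P=ray(d,*U(*p),z)[:2]; q=P-[456,-338]; print(n,P.round(1),(q@ex).round(1),(q@ey).round(1))
# project models: edges
for c in ([0,14,18],[0,-14,18]):
    X=np.r_[np.array([456,-338])+ex*(-40)+ey*c[1],c[2]]; u=proj(d,X); print("pred base end",((u-[340,200]+.5)*6-.5).round(0))
X=np.r_[np.array([454.5,-340.8])+ex*(-40),64.6];u=proj(d,X);print("pred up",((u-[340,200]+.5)*6-.5).round(0))
E
```

```text
bl [ 423.8 -333.3] -29.8 12.9
br [ 430.9 -360.4] -30.0 -15.1
up [ 415.6 -352.3] -42.8 -3.2
pred base end [221. 397.]
pred base end [290. 414.]
pred up [266. 304.]
```

Emit:
move_arm --deltas '[{"tx": -0.007, "ty": 0.008, "tz": 0.0, "wx": 0, "wy": 0, "wz": 0, "claw": 255}, {"tx": -0.007, "ty": 0.008, "tz": 0.01, "wx": 0, "wy": 0, "wz": 0, "claw": 255}, {"tx": -0.007, "ty": 0.008, "tz": 0.02, "wx": 0, "wy": 0, "wz": 0, "claw": 255}, {"tx": -0.007, "ty": 0.008, "tz": 0.035, "wx": 0, "wy": 0, "wz": 0, "claw": 255}, {"tx": -0.007, "ty": 0.008, "tz": 0.05, "wx": 0, "wy": 0, "wz": 0, "claw": 255}, {"tx": -0.007, "ty": 0.008, "tz": 0.055, "wx": 0, "wy": 0, "wz": 0, "claw": 255}, {"tx": -0.007, "ty": 0.008, "tz": 0.06, "wx": 0, "wy": 0, "wz": 0, "claw": 255}, {"tx": -0.007, "ty": 0.008, "tz": 0.06, "wx": 0, "wy": 0, "wz": 0, "claw": 255}]'

```text
clock: 6.35
eef_pos: [455.6, -337.9, 52.5]
ee_rot: [0.0, -0.13, 0.992, -0.001]
wrist_force: [0.1, -0.4, -0.7]
finger_gap: 0.304
```

```bash
python3 d.py 456 -338 48.4 105.1
```

```text
t 6.35 p [ 455.6 -337.9   52.5] ydir 104.9 z [ 0.001 -0.003 -1.   ] F [ 0.13 -0.37 -0.71] gap 0.304 j [-0.77  0.55 -0.39  0.63 -0.   -1.03]
d [-0.001  -0.0007  0.0136] w [-0.0009  0.     -0.0011]
```

Emit:
move_arm --deltas '[{"tx": 0, "ty": 0, "tz": 0.003, "wx": 0, "wy": 0, "wz": 0, "claw": 255}, {"tx": 0, "ty": 0, "tz": 0.005, "wx": 0, "wy": 0, "wz": 0, "claw": 255}, {"tx": 0, "ty": 0, "tz": 0.007, "wx": 0, "wy": 0, "wz": 0, "claw": 255}, {"tx": 0, "ty": 0, "tz": 0.009, "wx": 0, "wy": 0, "wz": 0, "claw": 255}, {"tx": 0, "ty": 0, "tz": 0.011, "wx": 0, "wy": 0, "wz": 0, "claw": 255}, {"tx": 0, "ty": 0, "tz": 0.012, "wx": 0, "wy": 0, "wz": 0, "claw": 255}, {"tx": 0, "ty": 0, "tz": 0.013, "wx": 0, "wy": 0, "wz": 0, "claw": 255}, {"tx": 0, "ty": 0, "tz": 0.013, "wx": 0, "wy": 0, "wz": 0, "claw": 255}]'

```text
clock: 7.02
eef_pos: [455.9, -338.7, 49.2]
ee_rot: [0.0, -0.13, 0.992, -0.002]
wrist_force: [-0.1, -1.2, 4.5]
finger_gap: 0.301
```

```bash
python3 - <<'E'
from workcell import optics
import cv2,pickle
d=optics.read_camera("scene");pickle.dump(d,open("pics/s5.pkl","wb"))
cv2.imwrite("pics/v5.png",cv2.resize(d["img"][200:290,340:440,::-1],None,fx=6,fy=6,interpolation=cv2.INTER_CUBIC))
E
python3 d.py 456 -338 48.4 105.1
```

```text
t 7.07 p [ 456.  -338.6   49.2] ydir 104.9 z [ 0.001 -0.004 -1.   ] F [-1.42 -0.77  5.97] gap 0.296 j [-0.77  0.56 -0.39  0.62 -0.   -1.03]
d [-0.0006  0.0019  0.0027] w [-0.0014  0.0001 -0.0011]
```

View pics/v5.png

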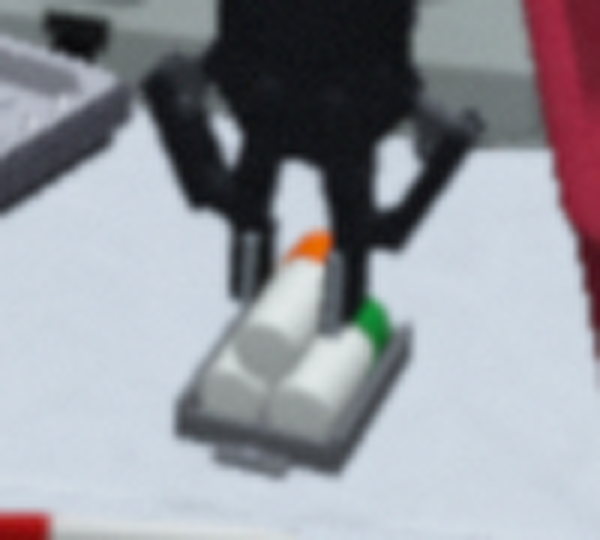

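Emit:
move_arm --deltas '[{"tx": 0, "ty": 0, "tz": -0.002, "wx": 0, "wy": 0, "wz": 0, "claw": 185}, {"tx": 0, "ty": 0, "tz": -0.002, "wx": 0, "wy": 0, "wz": 0, "claw": 178}, {"tx": 0, "ty": 0, "tz": -0.002, "wx": 0, "wy": 0, "wz": 0, "claw": 172}, {"tx": 0, "ty": 0, "tz": -0.002, "wx": 0, "wy": 0, "wz": 0, "claw": 165}, {"tx": 0, "ty": 0, "tz": -0.002, "wx": 0, "wy": 0, "wz": 0, "claw": 155}, {"tx": 0, "ty": 0, "tz": -0.002, "wx": 0, "wy": 0, "wz": 0, "claw": 145}, {"tx": 0, "ty": 0, "tz": -0.002, "wx": 0, "wy": 0, "wz": 0, "claw": 125}, {"tx": 0, "ty": 0, "tz": -0.002, "wx": 0, "wy": 0, "wz": 0, "claw": 105}]'

```text
clock: 7.73
eef_pos: [455.9, -338.5, 49.7]
ee_rot: [0.0, -0.13, 0.992, -0.002]
wrist_force: [-0.6, -0.0, -0.5]
finger_gap: 0.586
```

```bash
python3 - <<'E'
from workcell import optics
import cv2,pickle
d=optics.read_camera("scene");pickle.dump(d,open("pics/s6.pkl","wb"))
cv2.imwrite("pics/v6.png",cv2.resize(d["img"][200:290,340:440,::-1],None,fx=6,fy=6,interpolation=cv2.INTER_CUBIC))
E
python3 d.py 456 -338 48.4 105.1
```

```text
t 7.78 p [ 455.9 -338.6   49.8] ydir 104.9 z [ 0.001 -0.004 -1.   ] F [-0.36  0.73 -0.03] gap 0.586 j [-0.77  0.56 -0.39  0.62 -0.   -1.03]
d [-0.0007  0.0019  0.0046] w [-0.0014  0.0001 -0.0011]
```

View pics/v6.png

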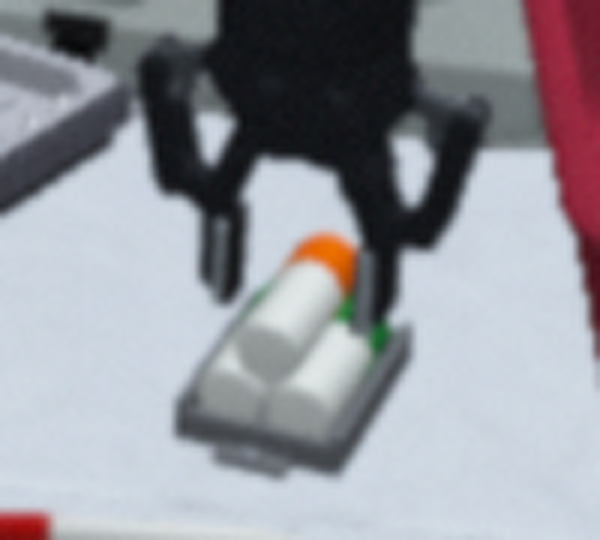

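Pyramid sits well: the orange tube's end is at about (270,345) between the base ends, and both fingers are clear. Now I rise straight up.

Emit:
move_arm --deltas '[{"tx": 0, "ty": 0.002, "tz": -0.02, "wx": 0, "wy": 0, "wz": 0, "claw": 105}, {"tx": 0, "ty": 0.002, "tz": -0.06, "wx": 0, "wy": 0, "wz": 0, "claw": 105}, {"tx": 0, "ty": 0.002, "tz": -0.12, "wx": 0, "wy": 0, "wz": 0, "claw": 105}, {"tx": 0, "ty": 0.002, "tz": -0.2, "wx": 0, "wy": 0, "wz": 0, "claw": 105}, {"tx": 0, "ty": 0.002, "tz": -0.28, "wx": 0, "wy": 0, "wz": 0, "claw": 105}, {"tx": 0, "ty": 0.002, "tz": -0.34, "wx": 0, "wy": 0, "wz": 0, "claw": 105}, {"tx": 0, "ty": 0.002, "tz": -0.36, "wx": 0, "wy": 0, "wz": 0, "claw": 105}, {"tx": 0, "ty": 0.002, "tz": -0.36, "wx": 0, "wy": 0, "wz": 0, "claw": 105}]'

```text
clock: 8.45
eef_pos: [456.6, -338.4, 159.8]
ee_rot: [0.002, -0.13, 0.992, -0.004]
wrist_force: [-0.9, -0.9, -0.8]
finger_gap: 0.587
```

```bash
python3 d.py 436 -54 120 137.7;python3 d.py 436 -54 120 -42.3 
```

```text
t 8.45 p [ 456.6 -338.4  159.8] ydir 104.9 z [ 0.004 -0.007 -1.   ] F [-0.87 -0.92 -0.77] gap 0.587 j [-0.77  0.42 -0.28  0.86 -0.   -1.03]
d [-0.177   0.9349  0.1259] w [-0.0026  0.     -0.1822]
t 8.45 p [ 456.6 -338.4  159.8] ydir 104.9 z [ 0.004 -0.007 -1.   ] F [-0.87 -0.92 -0.77] gap 0.587 j [-0.77  0.42 -0.28  0.86 -0.   -1.03]
d [-0.177   0.9349  0.1259] w [0.     0.0034 0.8178]
```

Emit:
move_arm --deltas '[{"tx": -0.02, "ty": 0.12, "tz": 0, "wx": 0, "wy": 0, "wz": -0.02, "claw": 105}, {"tx": -0.04, "ty": 0.24, "tz": 0, "wx": 0, "wy": 0, "wz": -0.045, "claw": 105}, {"tx": -0.07, "ty": 0.37, "tz": 0, "wx": 0, "wy": 0, "wz": -0.07, "claw": 105}, {"tx": -0.095, "ty": 0.5, "tz": 0, "wx": 0, "wy": 0, "wz": -0.095, "claw": 105}, {"tx": -0.12, "ty": 0.63, "tz": 0, "wx": 0, "wy": 0, "wz": -0.12, "claw": 105}, {"tx": -0.15, "ty": 0.76, "tz": 0, "wx": 0, "wy": 0, "wz": -0.15, "claw": 105}, {"tx": -0.17, "ty": 0.88, "tz": 0.03, "wx": 0, "wy": 0, "wz": -0.175, "claw": 105}, {"tx": -0.177, "ty": 0.93, "tz": 0.08, "wx": 0, "wy": 0, "wz": -0.182, "claw": 105}]'

```text
clock: 9.12
eef_pos: [435.0, -51.5, 133.3]
ee_rot: [0.001, -0.407, 0.913, -0.003]
wrist_force: [-0.6, -0.4, -1.1]
finger_gap: 0.588
```

```bash
python3 - <<'E'
from workcell import optics
import cv2,pickle
d=optics.read_camera("scene");pickle.dump(d,open("pics/s7.pkl","wb"))
cv2.imwrite("pics/v7.png",cv2.resize(d["img"][160:280,260:430,::-1],None,fx=4.5,fy=4.5,interpolation=cv2.INTER_CUBIC))
E
python3 d.py 436 -54 55 137.7
```

```text
t 9.17 p [432.6 -50.1 130.2] ydir 138.1 z [-0.001 -0.003 -1.   ] F [-2.68  1.42 -2.13] gap 0.589 j [-0.28  0.24 -0.64  0.69 -0.   -1.12]
d [ 0.0012 -0.0169  0.2506] w [-0.0004 -0.001   0.002 ]
```

View pics/v7.png

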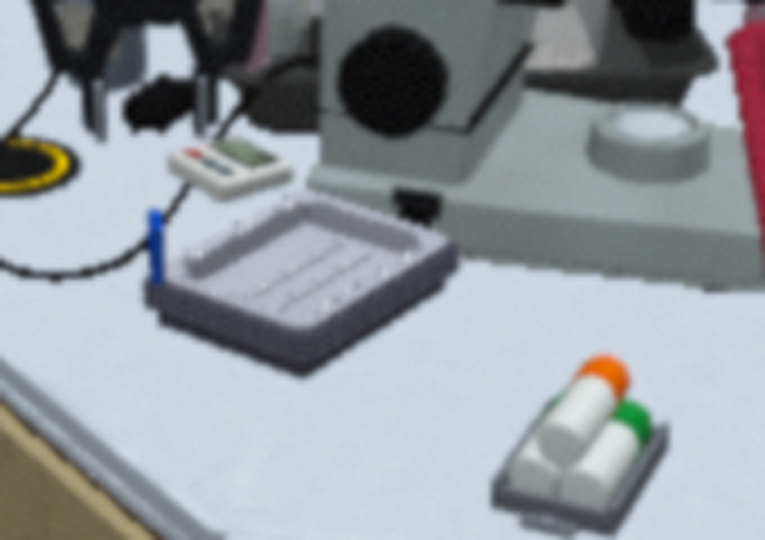

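Emit:
move_arm --deltas '[{"tx": 0.001, "ty": -0.017, "tz": 0.03, "wx": 0, "wy": 0, "wz": 0.002, "claw": 105}, {"tx": 0.001, "ty": -0.017, "tz": 0.06, "wx": 0, "wy": 0, "wz": 0.002, "claw": 105}, {"tx": 0.001, "ty": -0.017, "tz": 0.09, "wx": 0, "wy": 0, "wz": 0.002, "claw": 105}, {"tx": 0.001, "ty": -0.017, "tz": 0.12, "wx": 0, "wy": 0, "wz": 0.002, "claw": 105}, {"tx": 0.001, "ty": -0.017, "tz": 0.135, "wx": 0, "wy": 0, "wz": 0.002, "claw": 105}, {"tx": 0.001, "ty": -0.017, "tz": 0.14, "wx": 0, "wy": 0, "wz": 0.002, "claw": 105}, {"tx": 0.001, "ty": -0.017, "tz": 0.14, "wx": 0, "wy": 0, "wz": 0.002, "claw": 105}, {"tx": 0.001, "ty": -0.017, "tz": 0.14, "wx": 0, "wy": 0, "wz": 0.002, "claw": 105}]'

```text
clock: 9.83
eef_pos: [436.3, -54.2, 88.3]
ee_rot: [-0.001, -0.404, 0.915, -0.001]
wrist_force: [-0.4, 0.7, 0.5]
finger_gap: 0.587
```

```bash
python3 - <<'E'
from workcell import optics
import cv2,pickle
d=optics.read_camera("scene");pickle.dump(d,open("pics/s8.pkl","wb"))
cv2.imwrite("pics/v8.png",cv2.resize(d["img"][160:250,260:370,::-1],None,fx=6,fy=6,interpolation=cv2.INTER_CUBIC))
E
python3 d.py 436 -54 55 137.7
```

```text
t 9.88 p [436.5 -54.2  88.5] ydir 137.7 z [-0.001 -0.003 -1.   ] F [ 0.37  0.53 -0.37] gap 0.585 j [-0.29  0.31 -0.68  0.58 -0.   -1.12]
d [0.0002 0.0018 0.1116] w [-0.0006 -0.0009 -0.0002]
```

View pics/v8.png

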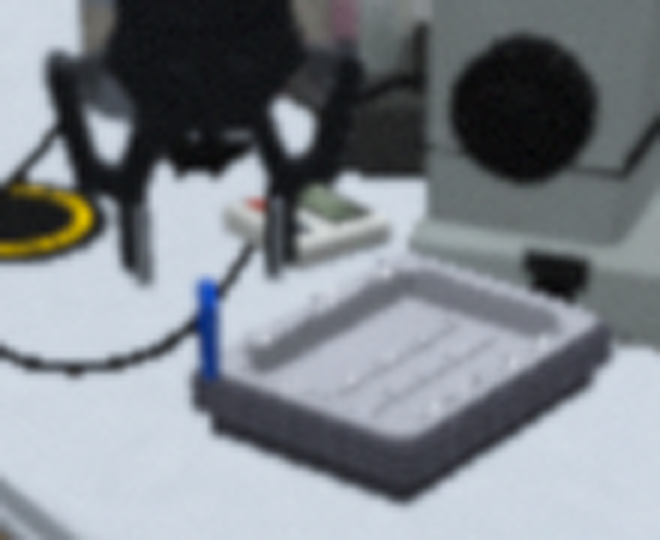

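Emit:
move_arm --deltas '[{"tx": 0, "ty": 0.002, "tz": 0.03, "wx": 0, "wy": 0, "wz": 0, "claw": 105}, {"tx": 0, "ty": 0.002, "tz": 0.06, "wx": 0, "wy": 0, "wz": 0, "claw": 115}, {"tx": 0, "ty": 0.002, "tz": 0.085, "wx": 0, "wy": 0, "wz": 0, "claw": 130}, {"tx": 0, "ty": 0.002, "tz": 0.1, "wx": 0, "wy": 0, "wz": 0, "claw": 145}, {"tx": 0, "ty": 0.002, "tz": 0.107, "wx": 0, "wy": 0, "wz": 0, "claw": 160}, {"tx": 0, "ty": 0.002, "tz": 0.11, "wx": 0, "wy": 0, "wz": 0, "claw": 170}, {"tx": 0, "ty": 0.002, "tz": 0.11, "wx": 0, "wy": 0, "wz": 0, "claw": 180}, {"tx": 0, "ty": 0.002, "tz": 0.11, "wx": 0, "wy": 0, "wz": 0, "claw": 190}]'

```text
clock: 10.55
eef_pos: [436.2, -53.9, 55.6]
ee_rot: [-0.001, -0.404, 0.915, -0.001]
wrist_force: [0.2, 0.4, -0.6]
finger_gap: 0.257
```

```bash
python3 - <<'E'
from workcell import optics
import cv2,pickle
d=optics.read_camera("scene");pickle.dump(d,open("pics/s9.pkl","wb"))
cv2.imwrite("pics/v9.png",cv2.resize(d["img"][160:250,260:370,::-1],None,fx=6,fy=6,interpolation=cv2.INTER_CUBIC))
E
python3 d.py 436 -54 55 137.7
```

```text
t 10.60 p [436.2 -53.9  55.7] ydir 137.7 z [-0.    -0.003 -1.   ] F [0.09 0.57 0.74] gap 0.256 j [-0.29  0.37 -0.71  0.49 -0.   -1.12]
d [0.0006 0.0004 0.0022] w [-0.0007 -0.0008 -0.0001]
```

View pics/v9.png

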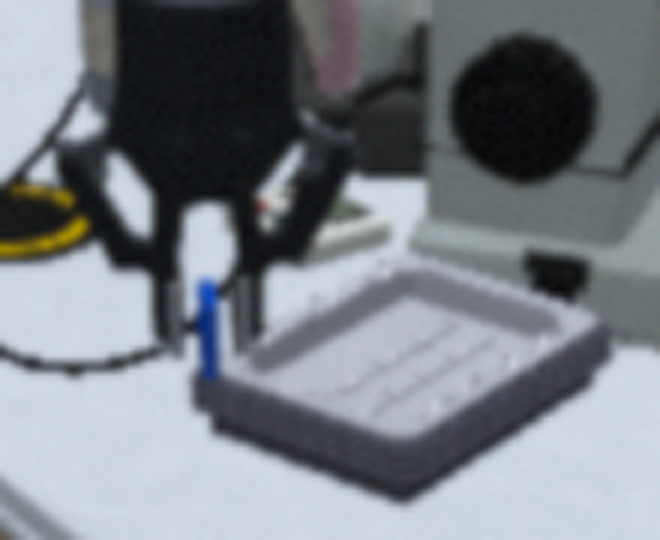

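Emit:
move_arm --deltas '[{"tx": 0, "ty": 0, "tz": 0, "wx": 0, "wy": 0, "wz": 0, "claw": 200}, {"tx": 0, "ty": 0, "tz": 0, "wx": 0, "wy": 0, "wz": 0, "claw": 210}, {"tx": 0, "ty": 0, "tz": 0, "wx": 0, "wy": 0, "wz": 0, "claw": 218}, {"tx": 0, "ty": 0, "tz": 0, "wx": 0, "wy": 0, "wz": 0, "claw": 225}, {"tx": 0, "ty": 0, "tz": 0, "wx": 0, "wy": 0, "wz": 0, "claw": 235}, {"tx": 0, "ty": 0, "tz": 0, "wx": 0, "wy": 0, "wz": 0, "claw": 255}, {"tx": 0, "ty": 0, "tz": 0, "wx": 0, "wy": 0, "wz": 0, "claw": 255}, {"tx": 0, "ty": 0, "tz": 0, "wx": 0, "wy": 0, "wz": 0, "claw": 255}]'

```text
clock: 11.27
eef_pos: [436.2, -53.9, 55.9]
ee_rot: [-0.001, -0.404, 0.915, -0.001]
wrist_force: [-0.9, 1.0, 5.4]
finger_gap: 0.079
```

```bash
python3 - <<'E'
from workcell import bot
import d as D, numpy as np
from scipy.spatial.transform import Rotation as R
np.set_printoptions(suppress=True)
D.st()
# rows: pivot far corner; tray centre (510,-105), yaw 2.7
c,s=np.cos(np.radians(2.7)),np.sin(np.radians(2.7)); Rz=np.array([[c,-s],[s,c]])
far=np.r_[np.array([510,-105])+Rz@[68,-50],15.]; tab=np.r_[np.array([510,-105])+Rz@[-68,50],15.]
st=bot.observe(); R0=D.q2R(st["ee_rot"]); p0=st["eef_pos"]
diag=(tab-far)/np.linalg.norm(tab-far); 
x0=R0.as_matrix()[:,0]; x0[2]=0; x0/=np.linalg.norm(x0)
ax=x0 if np.cross(x0,diag)[2]*0+np.cross(x0,diag)[2]==0 else x0
if np.cross(ax,diag)@[0,0,1]<0: ax=-ax
print("ax",ax,"far",far)
for th in (.03,.06,.09,.12,.15):
    Q=R.from_rotvec(ax*th); p=far+Q.apply(p0-far)
    print(th,(R0.inv().apply(p-p0)/300).round(4),((R0.inv()*Q*R0).as_rotvec()/np.pi).round(4),"corners",[(Q.apply(np.r_[Rz@k,0]-np.r_[Rz@[68,-50],0])[2]).round(1) for k in ([-68,50],[-68,-50],[68,50])])
E
```

```text
t 11.27 p [436.2 -53.9  55.9] ydir 137.7 z [-0.    -0.003 -1.   ] F [-0.91  1.05  5.39] gap 0.079 j [-0.29  0.37 -0.71  0.49 -0.   -1.12]
ax [ 0.67343112  0.73924997 -0.        ] far [ 580.27983403 -151.7412551    15.        ]
0.03 [ 0.     -0.0044 -0.0172] [-0.0095 -0.     -0.    ] corners [np.float64(5.0), np.float64(2.9), np.float64(2.1)]
0.06 [ 0.0001 -0.0093 -0.0342] [-0.0191 -0.     -0.    ] corners [np.float64(10.0), np.float64(5.8), np.float64(4.2)]
0.09 [ 0.0001 -0.0147 -0.0511] [-0.0286 -0.     -0.0001] corners [np.float64(15.0), np.float64(8.6), np.float64(6.4)]
0.12 [ 0.0002 -0.0206 -0.0678] [-0.0382 -0.     -0.0001] corners [np.float64(20.0), np.float64(11.5), np.float64(8.5)]
0.15 [ 0.0002 -0.027  -0.0843] [-0.0477 -0.     -0.0001] corners [np.float64(24.9), np.float64(14.4), np.float64(10.6)]
```

Emit:
move_arm --deltas '[{"tx": 0, "ty": -0.002, "tz": -0.008, "wx": -0.0045, "wy": 0, "wz": 0, "claw": 255}, {"tx": 0, "ty": -0.0044, "tz": -0.017, "wx": -0.0095, "wy": 0, "wz": 0, "claw": 255}, {"tx": 0, "ty": -0.007, "tz": -0.026, "wx": -0.0145, "wy": 0, "wz": 0, "claw": 255}, {"tx": 0, "ty": -0.0093, "tz": -0.034, "wx": -0.019, "wy": 0, "wz": 0, "claw": 255}, {"tx": 0, "ty": -0.012, "tz": -0.043, "wx": -0.024, "wy": 0, "wz": 0, "claw": 255}, {"tx": 0, "ty": -0.0147, "tz": -0.051, "wx": -0.0286, "wy": 0, "wz": 0, "claw": 255}, {"tx": 0, "ty": -0.017, "tz": -0.057, "wx": -0.032, "wy": 0, "wz": 0, "claw": 255}, {"tx": 0, "ty": -0.017, "tz": -0.057, "wx": -0.032, "wy": 0, "wz": 0, "claw": 255}]'

```text
clock: 11.93
eef_pos: [440.1, -57.4, 73.1]
ee_rot: [-0.021, -0.403, 0.914, 0.045]
wrist_force: [-2.1, 1.4, -0.7]
finger_gap: 0.084
```

```bash
python3 - <<'E'
from workcell import optics
import cv2,pickle
d=optics.read_camera("scene");pickle.dump(d,open("pics/s10.pkl","wb"))
cv2.imwrite("pics/v10.png",cv2.resize(d["img"][160:250,260:370,::-1],None,fx=6,fy=6,interpolation=cv2.INTER_CUBIC))
E
python3 d.py
```

```text
t 11.98 p [440.  -57.2  72.9] ydir 137.7 z [-0.075  0.065 -0.995] F [-0.17  1.43 -1.78] gap 0.081 j [-0.32  0.4  -0.6   0.66  0.04 -1.15]
```

View pics/v10.png

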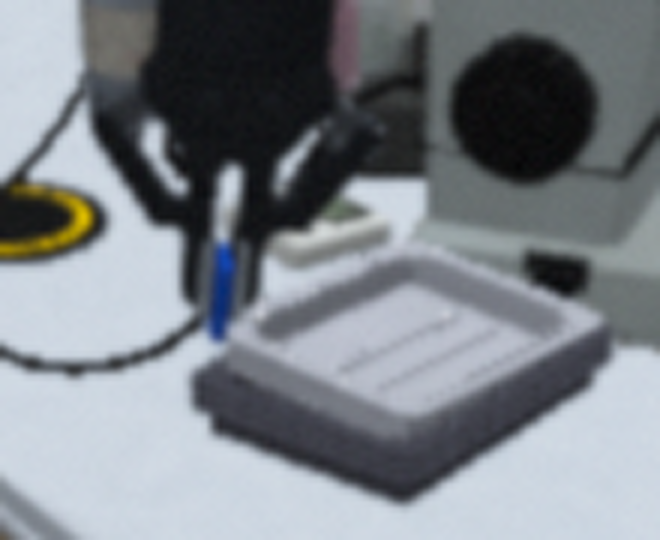

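Emit:
move_arm --deltas '[{"tx": 0, "ty": -0.003, "tz": -0.009, "wx": -0.005, "wy": 0, "wz": 0, "claw": 255}, {"tx": 0, "ty": -0.0055, "tz": -0.017, "wx": -0.0095, "wy": 0, "wz": 0, "claw": 255}, {"tx": 0, "ty": -0.0055, "tz": -0.018, "wx": -0.0095, "wy": 0, "wz": 0, "claw": 255}, {"tx": 0, "ty": -0.005, "tz": -0.026, "wx": -0.0095, "wy": 0, "wz": 0, "claw": 255}, {"tx": 0, "ty": -0.004, "tz": -0.036, "wx": -0.0095, "wy": 0, "wz": 0, "claw": 255}, {"tx": 0, "ty": -0.003, "tz": -0.046, "wx": -0.0095, "wy": 0, "wz": 0, "claw": 255}, {"tx": 0, "ty": -0.002, "tz": -0.056, "wx": -0.0095, "wy": 0, "wz": 0, "claw": 255}, {"tx": 0, "ty": -0.001, "tz": -0.066, "wx": -0.0095, "wy": 0, "wz": 0, "claw": 255}]'

```text
clock: 12.65
eef_pos: [441.9, -59.0, 93.1]
ee_rot: [-0.027, -0.403, 0.913, 0.058]
wrist_force: [-0.3, 0.3, -1.6]
finger_gap: 0.086
```

```bash
python3 - <<'E'
from workcell import optics
import cv2,pickle
d=optics.read_camera("scene");pickle.dump(d,open("pics/s11.pkl","wb"))
cv2.imwrite("pics/v11.png",cv2.resize(d["img"][160:250,260:370,::-1],None,fx=6,fy=6,interpolation=cv2.INTER_CUBIC))
E
python3 d.py
```

```text
t 12.70 p [442.3 -59.1  93.5] ydir 137.6 z [-0.095  0.084 -0.992] F [-0.35  0.57 -0.89] gap 0.080 j [-0.33  0.39 -0.55  0.75  0.05 -1.17]
```

View pics/v11.png

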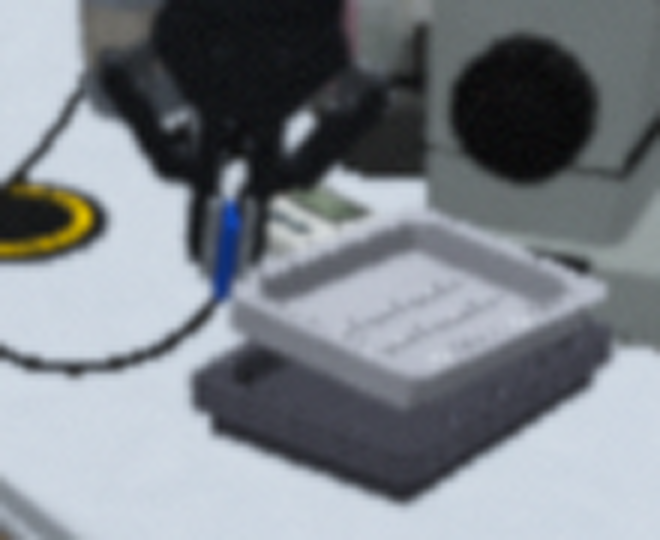

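```bash
python3 - <<'E'
import d as D,numpy as np
np.set_printoptions(suppress=True)
ax=np.array([.673,.739,0])
D.rep([435,-55,130],137.7,ax*.125); D.rep([420,-45,215],137.7)
E
```

```text
d [ 0.0065  0.0423 -0.1171] w [ 0.0007 -0.0007 -0.0003]
d [ 0.0161  0.1371 -0.3906] w [ 0.0405 -0.0007 -0.0003]
```

Emit:
move_arm --deltas '[{"tx": 0.002, "ty": 0.012, "tz": -0.03, "wx": 0, "wy": 0, "wz": 0, "claw": 255}, {"tx": 0.003, "ty": 0.025, "tz": -0.07, "wx": 0, "wy": 0, "wz": 0, "claw": 255}, {"tx": 0.006, "ty": 0.042, "tz": -0.12, "wx": 0.002, "wy": 0, "wz": 0, "claw": 255}, {"tx": 0.008, "ty": 0.062, "tz": -0.18, "wx": 0.01, "wy": 0, "wz": 0, "claw": 255}, {"tx": 0.01, "ty": 0.085, "tz": -0.25, "wx": 0.02, "wy": 0, "wz": 0, "claw": 255}, {"tx": 0.013, "ty": 0.11, "tz": -0.32, "wx": 0.03, "wy": 0, "wz": 0, "claw": 255}, {"tx": 0.016, "ty": 0.13, "tz": -0.37, "wx": 0.038, "wy": 0, "wz": 0, "claw": 255}, {"tx": 0.016, "ty": 0.137, "tz": -0.39, "wx": 0.0405, "wy": 0, "wz": 0, "claw": 255}]'

```text
clock: 13.37
eef_pos: [420.0, -44.7, 217.6]
ee_rot: [0.001, -0.404, 0.915, -0.002]
wrist_force: [-0.5, 0.7, -1.5]
finger_gap: 0.084
```

```bash
python3 - <<'E'
from workcell import optics
import cv2,pickle
d=optics.read_camera("scene");pickle.dump(d,open("pics/s12.pkl","wb"))
cv2.imwrite("pics/v12.png",cv2.resize(d["img"][120:260,240:400,::-1],None,fx=5,fy=4.2,interpolation=cv2.INTER_CUBIC))
E
python3 d.py
```

```text
t 13.42 p [420.4 -44.7 217.6] ydir 137.7 z [ 0.003 -0.003 -1.   ] F [-0.22  0.52  0.86] gap 0.080 j [-0.28  0.11 -0.55  0.91 -0.   -1.11]
```

View pics/v12.png

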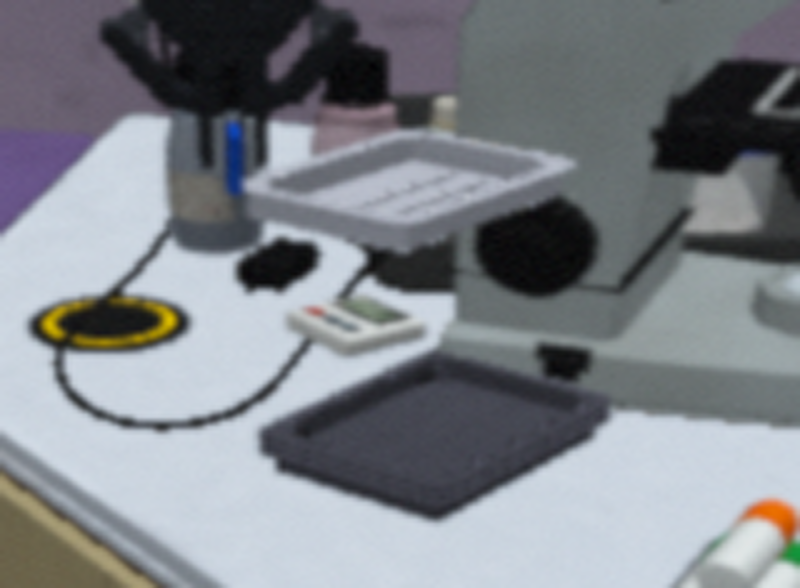

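```bash
python3 d.py 462 229 222 137.7; python3 d.py 440 120 222 137.7
```

```text
t 13.42 p [420.4 -44.7 217.6] ydir 137.7 z [ 0.003 -0.003 -1.   ] F [-0.22  0.52  0.86] gap 0.080 j [-0.28  0.11 -0.55  0.91 -0.   -1.11]
d [-0.7681  0.5112 -0.017 ] w [-0.0014 -0.      0.    ]
t 13.42 p [420.4 -44.7 217.6] ydir 137.7 z [ 0.003 -0.003 -1.   ] F [-0.22  0.52  0.86] gap 0.080 j [-0.28  0.11 -0.55  0.91 -0.   -1.11]
d [-0.45    0.3209 -0.0161] w [-0.0014 -0.      0.    ]
```

Emit:
move_arm --deltas '[{"tx": -0.04, "ty": 0.03, "tz": -0.015, "wx": 0, "wy": 0, "wz": 0, "claw": 255}, {"tx": -0.1, "ty": 0.08, "tz": -0.016, "wx": 0, "wy": 0, "wz": 0, "claw": 255}, {"tx": -0.17, "ty": 0.13, "tz": -0.016, "wx": 0, "wy": 0, "wz": 0, "claw": 255}, {"tx": -0.25, "ty": 0.18, "tz": -0.016, "wx": 0, "wy": 0, "wz": 0, "claw": 255}, {"tx": -0.33, "ty": 0.24, "tz": -0.016, "wx": 0, "wy": 0, "wz": 0, "claw": 255}, {"tx": -0.41, "ty": 0.29, "tz": -0.016, "wx": 0, "wy": 0, "wz": 0, "claw": 255}, {"tx": -0.47, "ty": 0.33, "tz": -0.016, "wx": 0, "wy": 0, "wz": 0, "claw": 255}, {"tx": -0.5, "ty": 0.35, "tz": -0.016, "wx": 0, "wy": 0, "wz": 0, "claw": 255}]'

```text
clock: 14.08
eef_pos: [443.7, 139.0, 221.1]
ee_rot: [0.0, -0.405, 0.914, -0.001]
wrist_force: [0.6, -0.8, -1.7]
finger_gap: 0.08
```

```bash
python3 d.py 462 229 222 137.7
```

```text
t 14.08 p [443.7 139.  221.1] ydir 137.8 z [ 0.002 -0.002 -1.   ] F [ 0.6  -0.8  -1.72] gap 0.080 j [ 0.15  0.19 -0.44  0.94 -0.   -0.69]
d [-0.2632  0.156  -0.0037] w [-0.0009 -0.0002  0.0008]
```

Emit:
move_arm --deltas '[{"tx": -0.06, "ty": 0.035, "tz": -0.003, "wx": 0, "wy": 0, "wz": 0, "claw": 255}, {"tx": -0.12, "ty": 0.07, "tz": -0.003, "wx": 0, "wy": 0, "wz": 0, "claw": 255}, {"tx": -0.17, "ty": 0.1, "tz": -0.003, "wx": 0, "wy": 0, "wz": 0, "claw": 255}, {"tx": -0.21, "ty": 0.125, "tz": -0.003, "wx": 0, "wy": 0, "wz": 0, "claw": 255}, {"tx": -0.24, "ty": 0.143, "tz": -0.003, "wx": 0, "wy": 0, "wz": 0, "claw": 255}, {"tx": -0.258, "ty": 0.153, "tz": -0.003, "wx": 0, "wy": 0, "wz": 0, "claw": 255}, {"tx": -0.263, "ty": 0.156, "tz": -0.003, "wx": 0, "wy": 0, "wz": 0, "claw": 255}, {"tx": -0.263, "ty": 0.156, "tz": -0.003, "wx": 0, "wy": 0, "wz": 0, "claw": 255}]'

```text
clock: 14.75
eef_pos: [461.9, 228.7, 221.4]
ee_rot: [-0.0, -0.405, 0.914, -0.002]
wrist_force: [0.5, -0.0, -1.1]
finger_gap: 0.084
```

```bash
python3 - <<'E'
from workcell import optics
import cv2,pickle,numpy as np
L=[]
for n,r in(("scene",(200,90,360,270)),("top",(190,110,350,290))):
    d=optics.read_camera(n); pickle.dump(d,open(f"pics/{n}13.pkl","wb"))
    cv2.imwrite(f"pics/{n}13.png",d["img"][:,:,::-1])
    L.append(cv2.resize(d["img"][r[1]:r[3],r[0]:r[2],::-1],(400,450),interpolation=cv2.INTER_CUBIC))
cv2.imwrite("pics/v13.png",np.hstack(L))
E
python3 d.py 462 229 222 137.7
```

```text
t 14.85 p [461.8 228.2 221.6] ydir 137.8 z [ 0.001 -0.003 -1.   ] F [-0.2  -0.32 -1.31] gap 0.086 j [ 0.32  0.28 -0.32  0.97 -0.   -0.52]
d [-0.0024  0.0013 -0.0012] w [-0.0009 -0.0004  0.0005]
```

View pics/v13.png

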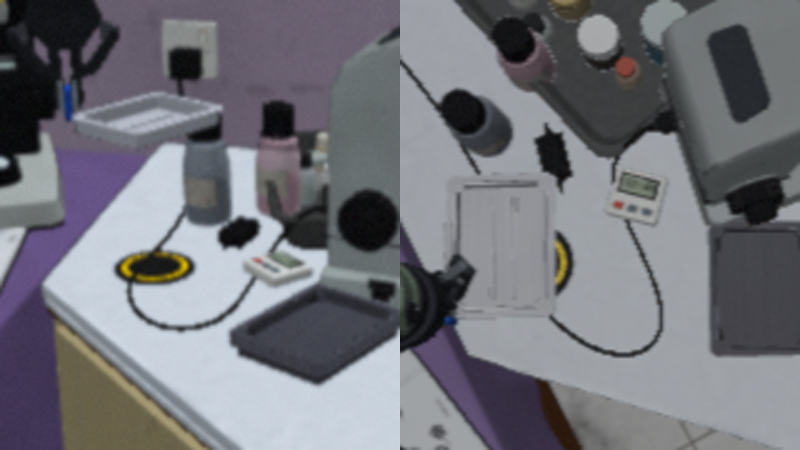

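```bash
python3 - <<'E'
import cv2
a=cv2.imread("pics/scene13.png"); cv2.imwrite("pics/a13.png",cv2.resize(a[115:160,215:300],None,fx=9,fy=9,interpolation=cv2.INTER_CUBIC))
a=cv2.imread("pics/top13.png"); cv2.imwrite("pics/b13.png",cv2.resize(a[170:250,195:265],None,fx=7,fy=7,interpolation=cv2.INTER_CUBIC))
E
```

```text
(no output)
```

View pics/a13.png

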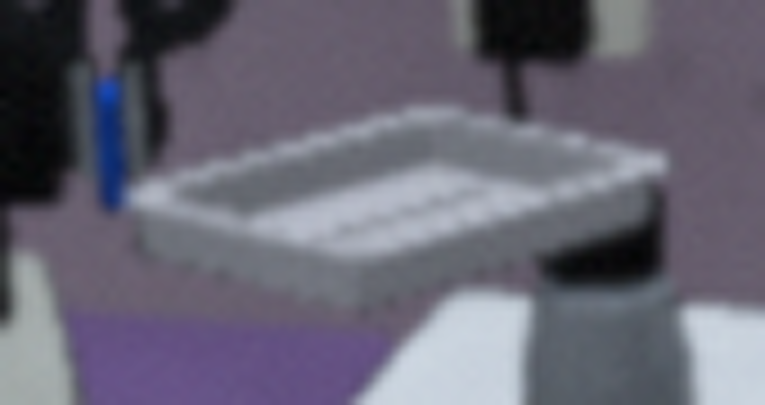

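View pics/b13.png

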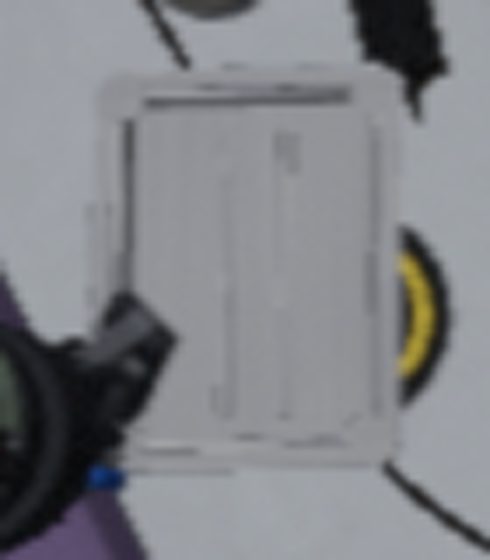

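```bash
python3 - <<'E'
from h import *
np.set_printoptions(precision=1,suppress=True)
t=ld("top13");s=ld("scene13")
S=lambda u,v:((u+.5)/9-.5+215,(v+.5)/9-.5+115)
T=lambda u,v:((u+.5)/7-.5+195,(v+.5)/7-.5+170)
P={}
for n,a,b in(("++",(430,110),(102,80)),("+-",(667,163),(397,76)),("--",(360,268),(397,462))):
    X,e=tri(s,S(*a),t,T(*b)); P[n]=X; print(n,X,np.round(e,1))
c=(P["++"]+P["--"])/2; ex=P["+-"]-P["--"]; ey=P["++"]-P["+-"]; n=np.cross(ex,ey); n/=np.linalg.norm(n)
print("centre",c,np.linalg.norm(ex),np.linalg.norm(ey),"n",n.round(3),"tilt",np.degrees(np.arccos(n[2])))
# lower trays check
for d,q in((ld("top0"),"before"),(t,"after")):
    print(q,[b for b in blobs(d,(5,150,120),(20,255,255))[0]])
print([b for b in blobs(ld("scene13"),(5,150,120),(20,255,255))[0]],[b[0] for b in blobs(ld("scene13"),(45,100,60),(85,255,255))[0]])
E
```

```text
++ [607.3 236.1 194.1] [2. 2.]
+- [610.4 125.3 197.3] [0.2 0.2]
-- [464.9 117.2 199.3] [1. 1.]
centre [536.1 176.7 196.7] 145.7496686331783 110.88382802504668 n [0. 0. 1.] tilt 1.826673767824805
before [(array([333.5, 213.3]), [330, 210, 8, 8, 54])]
after [(array([246.8,  87.1]), [240, 81, 15, 14, 165]), (array([409.9, 235.6]), [406, 232, 9, 8, 55])]
[(array([394.8, 242.4]), [390, 240, 9, 8, 39])] [array([400.7, 252.5])]
```

Emit:
move_arm --deltas '[{"tx": 0, "ty": 0, "tz": 0, "wx": 0, "wy": 0, "wz": 0, "claw": 255}, {"tx": 0, "ty": 0, "tz": 0, "wx": 0, "wy": 0, "wz": 0, "claw": 255}, {"tx": 0, "ty": 0, "tz": 0, "wx": 0, "wy": 0, "wz": 0, "claw": 255}, {"tx": 0, "ty": 0, "tz": 0, "wx": 0, "wy": 0, "wz": 0, "claw": 255}, {"tx": 0, "ty": 0, "tz": 0, "wx": 0, "wy": 0, "wz": 0, "claw": 255}, {"tx": 0, "ty": 0, "tz": 0, "wx": 0, "wy": 0, "wz": 0, "claw": 255}, {"tx": 0, "ty": 0, "tz": 0, "wx": 0, "wy": 0, "wz": 0, "claw": 255}, {"tx": 0, "ty": 0, "tz": 0, "wx": 0, "wy": 0, "wz": 0, "claw": 255}]'

```text
clock: 15.52
eef_pos: [461.8, 228.2, 221.6]
ee_rot: [-0.0, -0.405, 0.914, -0.002]
wrist_force: [0.2, -0.3, -1.1]
finger_gap: 0.083
```

```bash
python3 - <<'E'
from workcell import optics
import cv2,pickle,numpy as np
from h import *
d=optics.read_camera("top"); im=d["img"]
cv2.imwrite("pics/v14.png",cv2.resize(im[185:275,305:435,::-1],None,fx=6,fy=6,interpolation=cv2.INTER_CUBIC))
a=ld("top0")["img"][185:275,305:435,::-1]
cv2.imwrite("pics/v14b.png",cv2.resize(a,None,fx=6,fy=6,interpolation=cv2.INTER_CUBIC))
U=lambda u,v:((u+.5)/6-.5+305,(v+.5)/6-.5+185)
E
python3 d.py
```

```text
t 15.57 p [461.8 228.2 221.6] ydir 137.8 z [ 0.001 -0.003 -1.   ] F [-0.23  0.32 -0.31] gap 0.084 j [ 0.32  0.28 -0.32  0.97 -0.   -0.52]
```

View pics/v14.png

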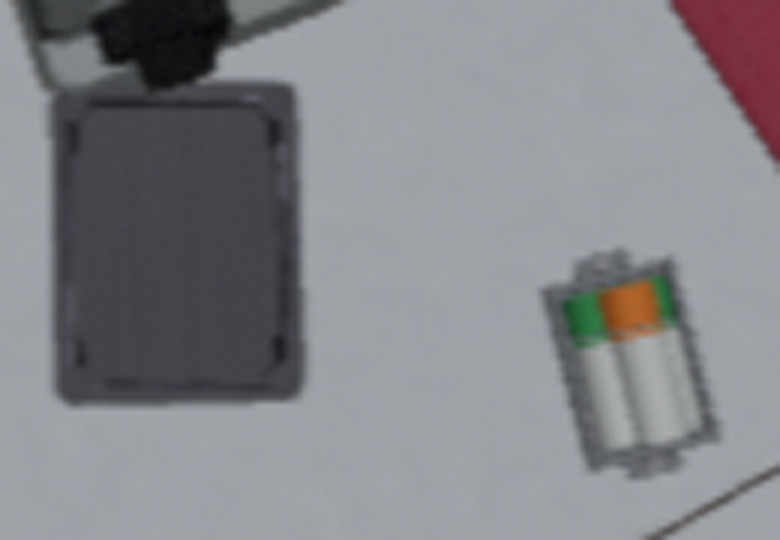

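View pics/v14b.png

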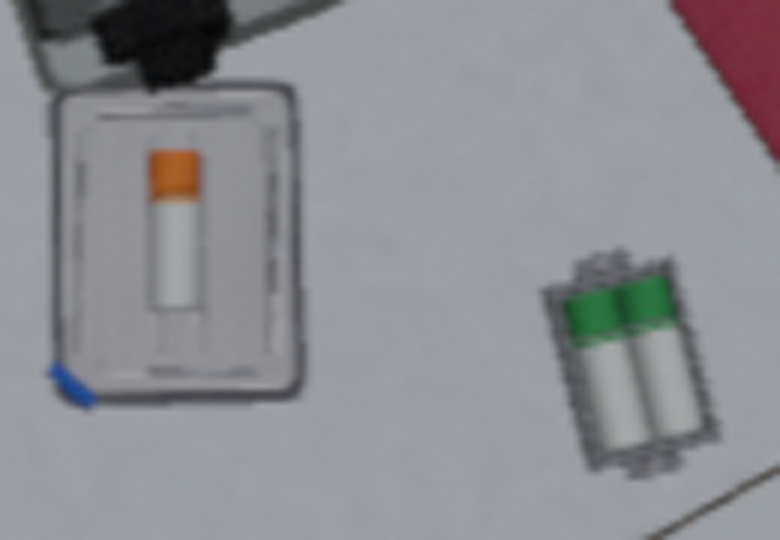

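```bash
python3 - <<'E'
from h import *
t=ld("top13");a=np.radians(15.1);ex=np.array([np.cos(a),np.sin(a)]);ey=np.array([-ex[1],ex[0]])
for p,z in(((409.9,235.6),44),):
    q=ray(t,*p,z)[:2]-[455.7,-338]; print(q@ex,q@ey)
U=lambda u,v:((u+.5)/6-.5+305,(v+.5)/6-.5+185)
for n,p in(("cap end",(630,288)),("bottom",(668,440))):
    q=ray(t,*U(*p),42)[:2]-[455.7,-338]; print(n,q@ex,q@ey)
from workcell import ticket
ticket.close_job()
E
```

```text
28.65884124120983 -1.6825613534555621
cap end 37.61509660617285 -3.557708145175481
bottom -39.84305785844058 -2.471220906796952
the job is handed in; nothing more can be done
```

I did the task in order and handed the job in at about 15.6 s on the robot's clock. It reports no verdict.

**What I did:**
1. I gripped the orange-capped tube in the tray and laid it in the groove between the two green-capped tubes. It touched at about 5 N before I released it.
2. I pinched the blue tab and turned the tray about its far corner. In the picture the tab corner was about 17 mm up while the far corner was still down.
3. I then lifted the tray clear, levelled it and carried it over the mat.

**Last checks:**
- **Tube:** it lies along the cradle, about 1–2 mm off centre lengthwise. The top view read it 1.7 to 3.6 mm off the groove line. That is inside the 6 mm limit, but it disagrees a little with the scene view taken just after release, where it looked centred. My estimate of the cradle position could account for the gap, since the calibration is only good to about 2 mm.
- **Tray:** still held by the tab (opening 0.084) and not moving between readings. From the two views, its centre is at about (536, 177) mm against the mat at (536, 178) mm. Its underside is about 176–180 mm up, and it tilts about 2 degrees.
- **Lower trays:** their outline in the top view looks the same as at the start.
- **Bench items:** the timer and bottle looked undisturbed in the pictures. I did not measure their positions again.

The wrist force readings varied by about 1 N, so I did not use them to confirm that the tray's weight was on the grip.

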